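# Stow the book-mending kit

### The arm

A 6-joint arm with a two-finger parallel gripper is mounted at the origin on the work surface. World frame = base frame: x ahead of the robot, y to its left, z up, the work surface at z = 0. Lengths are in m, angles in rad, forces in N, time in s.
With the tool pointing down it reaches from about 0.3 to 0.775 m from the base axis. Payload 14.6 kg.
Tool frame: the origin (TCP) lies at the very end of the fingers, on their centre line; the grasp point (between the pads) lies bot.grip_point_offset behind it (bot.grip_point_offset is the distance from the TCP to the grasp point, in m); z points along the fingers, y is the line along which they close (so a half turn about z gives the same grasp; the last joint's range is limited). The gripper opens to 94 mm and grips with 3 to 60 N. Pads are 16 mm wide; open, the fingers measure 119 mm over their backs; the gripper's body (75 mm by 177 mm) begins 78 mm behind the grasp point.
Start: joints at [-1.173, 0.3, 1.521, -0, 1.321, -0.067], TCP at [0.247, -0.492, 0.185] pointing down, gripper open.
Joint ranges: [-3.03, 3.03], [-0.79, 2.21], [0.23, 2.52], [-1.04, 4.18], [0, 3.07], [-2.55, 2.55]. Speed limits (rad/s): [2.22, 2.22, 2.57, 3.14, 3.14, 3.14].

### API

Orientations are given as a rotation vector (axis times angle).
In Python, from workcell import bot, optics gives the robot as it stands. The module is installed in compiled form; this text tells all that it offers.
- The arm moves only by the tool apply_moves, never from a script. Its argument "moves" is a list of rows, each a list of 3 entries, a list of its own where there are three numbers: the shift along the world's x, y, z scaled (see below), then the turn, a rotation vector about the world's x, y, z scaled (see below), then the opening, from 0 (shut) to 1 (fully open). A call has 1 to 12 rows; each row is the pose to reach, as a shift and turn from the pose commanded when the call began; what a row does not reach only later rows make up. The controller multiplies each number of a shift by 0.5 m and each number of a turn by pi/4 rad. A row lasts 1/10 s, in which the tool goes at most 50 mm and 8.59 degrees, less where a joint would pass 70% of its speed; a pose out of reach is approached as far as the arm can. A call with a number of a shift or a turn outside -1 to 1 is refused whole. A call with a gripper value outside its range is refused whole. The fingers move at their own pace and stop on an object; "squeeze" is the grip in N (left out, the last holds). Time passes only in rows, so rows that repeat a pose let the fingers close. It gives the time, the measured TCP pose, the force, the opening and the grip force at its end, in the units of the state.
- bot.read_state(): the state, without advancing time (a new reading comes with each control period).
- optics.grab_frame(name): name is "scene" or "top" or "wrist"; returns a dict with "image" (384x512x3 uint8, blue, green, red), "intrinsics" (3x3 intrinsics, pixels), "D" ([k1, k2, p1, p2, k3] as OpenCV has them; the pictures are not rectified), "origin" and "rotation" of the camera in the world; the wrist camera has in their place "hand_eye" (4x4, takes a point from camera to tool coordinates, whose origin is the TCP and whose axes are the flange's). Camera axes: x right, y up, looking along -z (the intrinsics and any distortion apply to the point x, -y, -z); pixel columns grow to the right and rows downward; lengths in m; the calibration is good to about 2 mm. A picture is of the moment at which its call begins: read the wrist's pose just before it. There is no depth.
- bot.sign_off(): hands the job in; it is judged then, once.
Trained networks look in a picture, given as the dict that the camera call returned (one of the last four; its "shot" number tells which), for a name from the list of things; names that differ only in an ending like _2 or _b are one class to them, and where a whole thing is asked for, a point or a joint stands for the part that bears it (a point fixed in the world has none). Each returns a list of dicts, best first, with "p" (0 to 1); they miss things now and then, are a little off and sometimes report something else, mostly with a low value. They report only what shows in the picture. A call takes as long as a camera call. They do not tell look-alikes from the thing itself.
- optics.masks_of(picture, target): "region" (384x512 bool, what is visible of it) and "point" ([row, column] in pixels, amid what is visible of it).
The state is a dict: "time_s": time; "joint_pos": joint angles; "qvel": joint speeds; "tau": joint torques, N m; "tcp_pos": TCP position; "ee_rot": TCP orientation; "ft_force": force on the tool from outside, world axes, zero at the start; "wrist_torque": the same for the moment, N m; "grip_width": finger opening in m; "finger_force": force on a finger pad.
Only numpy, scipy, OpenCV 4.12 (cv2) and the standard library are available. Lean on these libraries where they do the work, as an engineer would, in place of code of your own. Each camera call takes 0.05 s, during which the arm holds its last target. There are 200 camera calls.

### The job

Put the book-mending kit away: turn the lid of the round tin so that its window is squarely over the red-marked compartment and drop the thread reel in there, leaving the window over it. Stand all the tall bottles in the back bay of the wooden tray, and only when every bottle is in, stand the short pots in the front bay, everything upright and flat on the tray's floor. Do not knock anything over, and leave the book, mug and paperweight where they are.

Things in the scene. Friction and masses are not known exactly. Their poses are not given: they have to be found in the camera images.
- tray: Fixed light-wood kit tray on the desk, 156 x 298 mm, walls 22 mm high and 4 mm thick, inner floor 5 mm above the desk. A low divider along its length makes two long bays, each 72 mm deep by 290 mm long. Origin: centre of its underside; own x points to the back bay (away from the robot), own y runs along the bays, z up.
- tray_back (a point): Centre of the floor of the back bay (for the tall bottles); axes as the tray's.
- tray_front (a point): Centre of the floor of the front bay, the one nearer the robot (for the short pots); axes as the tray's.
- tin: Fixed round green tin, 132 mm across, 45 mm high, inner floor 4 mm up, with four equal quarter compartments inside parted by thin walls. A red tab on the outside of its rim (its own -x side, 34 mm wide, reaching 78 mm from the axis, 48 mm high) marks one compartment. Origin: centre of its underside.
- tin_mark (a point): Middle of the red-marked compartment, 40 mm out from the tin's axis, at the height of the lid (50 mm above the desk).
- lid (a joint): Turning brass lid on the tin (rad): 0 when its window is exactly over the red-marked compartment, grows anticlockwise seen from above; can turn from -0.6 to 2.9, light friction (about 0.05 N m), stays where left. Lid top 51 mm above the desk; its window is a quarter left open, wide enough for a 38 mm circle round lid_window.
- lid_window (a point): Middle of the lid's open quarter, 40 mm out from the axis, 50 mm above the desk.
- lid_grip (a point): On the lid's axis, 72 mm above the desk, inside its black upright grip bar: 42 mm long, 14 mm thick, top 87 mm and foot 51 mm above the desk. The bar's long direction points to the window (white dash at that end). Own -x points to the window.
- reel: Thread reel standing upright, a wooden cylinder wound with blue thread, 20 mm across, 50 mm high, 40 g. Origin: centre of its underside, z up its axis.
- reel_mid (a point): Middle of the reel, 25 mm up its axis.
- book: Bystander: small red closed book, 140 x 100 x 30 mm. Origin: centre of its underside.
- mug: Bystander: blue mug, 76 mm across, 85 mm high. Origin: centre of its underside.
- weight: Bystander: round brass paperweight, 56 mm across, 50 mm high. Origin: centre of its underside.
- bottle0: Tall amber bottle with white cap and pale label, 115 mm high; straight body 44 mm across up to 82 mm, then a shoulder and a 25 mm cap from 97 mm up; about 0.22 kg. May be absent. Origin: centre of its underside, z up.
- bottle1: Tall green bottle with white cap and pale label, 115 mm high; straight body 44 mm across up to 82 mm, then a shoulder and a 25 mm cap from 97 mm up; about 0.22 kg. May be absent. Origin: centre of its underside, z up.
- bottle2: Tall blue bottle with white cap and pale label, 115 mm high; straight body 44 mm across up to 82 mm, then a shoulder and a 25 mm cap from 97 mm up; about 0.22 kg. May be absent. Origin: centre of its underside, z up.
- pot0: Short white pot with a red lid, a straight cylinder 50 mm across, 64 mm high; about 0.2 kg. May be absent. Origin: centre of its underside, z up.
- pot1: Short white pot with a yellow lid, a straight cylinder 50 mm across, 64 mm high; about 0.2 kg. May be absent. Origin: centre of its underside, z up.
- pot2: Short white pot with a dark grey lid, a straight cylinder 50 mm across, 64 mm high; about 0.2 kg. May be absent. Origin: centre of its underside, z up.
Not all that is in view belongs to the job. Leave any pink or turquoise look-alike of the pot2 alone. Leave any yellow look-alike of the bottle0 alone.

How it is judged:
On the way, in this order (a step that is already met when the one before it is completed fails the run):
1. every tall bottle stands in the back bay while no short pot is in the front bay yet (x of bottle0 in the frame of tray_back between -0.022 and 0.022 m and y of bottle0 in the frame of tray_back between -0.13 and 0.13 m and z of bottle0 in the frame of tray_back between -0.006 and 0.006 m and angle between each of bottle0, bottle1, bottle2's own z axis and vertical below 0.12 rad and x of bottle1 in the frame of tray_back between -0.022 and 0.022 m and y of bottle1 in the frame of tray_back between -0.13 and 0.13 m and z of bottle1 in the frame of tray_back between -0.006 and 0.006 m and x of bottle2 in the frame of tray_back between -0.022 and 0.022 m and y of bottle2 in the frame of tray_back between -0.13 and 0.13 m and z of bottle2 in the frame of tray_back between -0.006 and 0.006 m and not (x of pot0 in the frame of tray_front between -0.022 and 0.022 m and y of pot0 in the frame of tray_front between -0.13 and 0.13 m and z of pot0 in the frame of tray_front between -0.006 and 0.006 m and angle between pot0's own z axis and vertical below 0.12 rad) and not (x of pot1 in the frame of tray_front between -0.022 and 0.022 m and y of pot1 in the frame of tray_front between -0.13 and 0.13 m and z of pot1 in the frame of tray_front between -0.006 and 0.006 m and angle between pot1's own z axis and vertical below 0.12 rad) and not (x of pot2 in the frame of tray_front between -0.022 and 0.022 m and y of pot2 in the frame of tray_front between -0.13 and 0.13 m and z of pot2 in the frame of tray_front between -0.006 and 0.006 m and angle between pot2's own z axis and vertical below 0.12 rad)), for 0.2 s.
2. every short pot stands in the front bay (x of pot0 in the frame of tray_front between -0.022 and 0.022 m and y of pot0 in the frame of tray_front between -0.13 and 0.13 m and z of pot0 in the frame of tray_front between -0.006 and 0.006 m and angle between each of pot0, pot1, pot2's own z axis and vertical below 0.12 rad and x of pot1 in the frame of tray_front between -0.022 and 0.022 m and y of pot1 in the frame of tray_front between -0.13 and 0.13 m and z of pot1 in the frame of tray_front between -0.006 and 0.006 m and x of pot2 in the frame of tray_front between -0.022 and 0.022 m and y of pot2 in the frame of tray_front between -0.13 and 0.13 m and z of pot2 in the frame of tray_front between -0.006 and 0.006 m), for 0.2 s.
At the end, for the whole second after the job is handed in: Bottles upright on the back bay's floor, pots on the front bay's (within 22 mm of its middle line, 130 mm of its middle, 0.12 rad); lid window within 8 mm of the marked compartment's middle; reel inside that compartment (its middle within 32 mm, below 45 mm); all at rest (all of step 2 and x of bottle0 in the frame of tray_back between -0.022 and 0.022 m and y of bottle0 in the frame of tray_back between -0.13 and 0.13 m and z of bottle0 in the frame of tray_back between -0.006 and 0.006 m and angle between each of bottle0, bottle1, bottle2's own z axis and vertical below 0.12 rad and x of bottle1 in the frame of tray_back between -0.022 and 0.022 m and y of bottle1 in the frame of tray_back between -0.13 and 0.13 m and z of bottle1 in the frame of tray_back between -0.006 and 0.006 m and x of bottle2 in the frame of tray_back between -0.022 and 0.022 m and y of bottle2 in the frame of tray_back between -0.13 and 0.13 m and z of bottle2 in the frame of tray_back between -0.006 and 0.006 m and horizontal distance between lid_window and tin_mark below 0.008 m and horizontal distance between reel_mid and tin_mark below 0.032 m and height (world z) of reel_mid below 0.045 m and linear speed of each of bottle0, bottle1, bottle2, pot0, pot1, pot2, reel below 0.03 m/s); the robot touches nothing.
It fails at once if a bottle or pot is knocked over (angle between any of bottle0, bottle1, bottle2, pot0, pot1, pot2's own z axis and vertical above 0.8 rad).
It fails at once if the book, mug or paperweight is moved more than 40 mm (distance of any of book, mug, weight from where it was at the start of the episode above 0.04 m).
Of bottle0, bottle1, bottle2 only 2 to 3 are there at a start; the rules pass over those that are not, and their reading is None.
Of pot0, pot1, pot2 only 2 to 3 are there at a start; the rules pass over those that are not, and their reading is None.
At some moment in a run one of pot0, pot1, pot2 may be knocked a few centimetres aside while the robot is not near it.
It also fails if it takes over 210 s, if anything falls off the work surface, if the arm or the gripper's body presses on something with over 40 N, if the wrist force passes 120 N, or if a joint passes its speed limit or range.

## Working session

There is one attempt and no reset: what is moved stays moved. The work goes in short steps, Python scripts to look and compute and a tool call to move; the robot and the scene stay as the last step left them, time stands still between calls to the robot, and variables do not carry over. Pictures are saved under pics/ and viewed, at most 14 in all, crops included, and the job is handed in when it is done.

Besides the shell and the picture viewer there is one more tool, called after "Emit:" in YAML: its name, and indented under it one key for each argument. apply_moves: Moves the arm, as the interface text tells. Its arguments: {"type":"object","properties":{"moves":{"type":"array","items":{"type":"array"}},"squeeze":{"type":"number"}},"required":["moves"]}

```bash
mkdir -p pics; cat > h.py <<'E'
import numpy as np, cv2
from workcell import bot, optics
from scipy.spatial.transform import Rotation as R
def cam(f, st=None):
    if 'origin' in f: return np.array(f['origin'],float), np.array(f['rotation'],float).reshape(3,3)
    st=st or bot.read_state()
    T=np.array(f['hand_eye']); Rt=R.from_rotvec(st['ee_rot']).as_matrix()
    return Rt@T[:3,3]+np.array(st['tcp_pos']), Rt@T[:3,:3]
def ray(f,uv,z,C=None):
    o,r=C or cam(f)
    p=cv2.undistortPoints(np.array(uv,float).reshape(-1,1,2),np.array(f['intrinsics']),np.array(f['D'])).reshape(-1,2)
    d=np.c_[p[:,0],-p[:,1],-np.ones(len(p))]@r.T
    return o+d*((z-o[2])/d[:,2])[:,None]
def proj(f,P,C=None):
    o,r=C or cam(f)
    q=(np.array(P,float).reshape(-1,3)-o)@r; q=q*[1,-1,-1]
    return cv2.projectPoints(q,np.zeros(3),np.zeros(3),np.array(f['intrinsics']),np.array(f['D']))[0].reshape(-1,2)
E
python3 - <<'E'
from h import *
st=bot.read_state(); print(st, bot.grip_point_offset)
for n in ('scene','top'):
    f=optics.grab_frame(n); cv2.imwrite(f'pics/{n}0.png',cv2.resize(f['image'],(800,600),interpolation=cv2.INTER_CUBIC)); o,r=cam(f); print(n,o,r.round(2).tolist(), np.array(f['intrinsics']).tolist())
E
```

```text
{'time_s': 0.0, 'joint_pos': array([-1.17257830e+00,  3.00468291e-01,  1.52155192e+00, -3.72460272e-05,
        1.32070459e+00, -6.65973385e-02]), 'qvel': array([ 0.000346  , -0.00015613,  0.00222695, -0.00173553, -0.00080542,
       -0.00011267]), 'tau': array([-1.46922888e-03, -5.31807911e+01, -3.52732265e+01,  7.07803736e-02,
        2.43907532e-02, -9.39868983e-05]), 'tcp_pos': array([ 0.24642398, -0.49139825,  0.18480022]), 'ee_rot': array([-3.05604575e+00, -7.23333502e-01,  3.49302120e-04]), 'ft_force': array([-0.31228866, -0.85816284, -0.38402508]), 'wrist_torque': array([ 0.02698949, -0.04629609,  0.04659455]), 'finger_force': 0.0, 'grip_width': 0.09427722811667677} 0.0188Traceback (most recent call last):
  File "<stdin>", line 4, in <module>
  File "h.py", line 5, in cam
    if 'origin' in f: return np.array(f['origin'],float), np.array(f['rotation'],float).reshape(3,3)
                                                          ~~~~~~~~~~~~~~~~~~~~~~~~~~~~~~~~~~~~~^^^^^
ValueError: cannot reshape array of size 3 into shape (3,3)
```

```bash
sed -i "s/np.array(f\['rotation'\],float).reshape(3,3)/R.from_rotvec(f['rotation']).as_matrix()/" h.py
python3 - <<'E'
from h import *
for n in ('scene','top'):
    f=optics.grab_frame(n); cv2.imwrite(f'pics/{n}0.png',cv2.resize(f['image'],(800,600),interpolation=cv2.INTER_CUBIC)); o,r=cam(f); print(n,o,r.round(2).tolist(), np.array(f['intrinsics']).round(1).tolist())
E
```

```text
scene [0.90007365 0.73054835 0.67623505] [[-0.88, -0.26, 0.39], [0.47, -0.53, 0.71], [0.02, 0.8, 0.59]] [[371.9, 0.0, 257.5], [0.0, 371.9, 187.4], [0.0, 0.0, 1.0]]
top [0.33276231 0.03141489 1.53107975] [[0.02, 0.99, -0.12], [-1.0, 0.02, -0.01], [-0.01, 0.12, 0.99]] [[472.9, 0.0, 260.1], [0.0, 472.9, 194.2], [0.0, 0.0, 1.0]]
```

View pics/scene0.png

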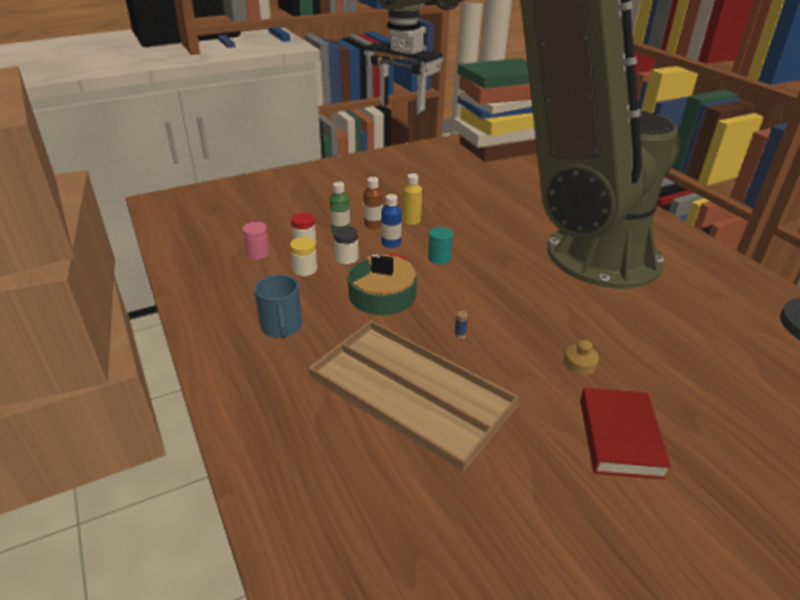

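View pics/top0.png

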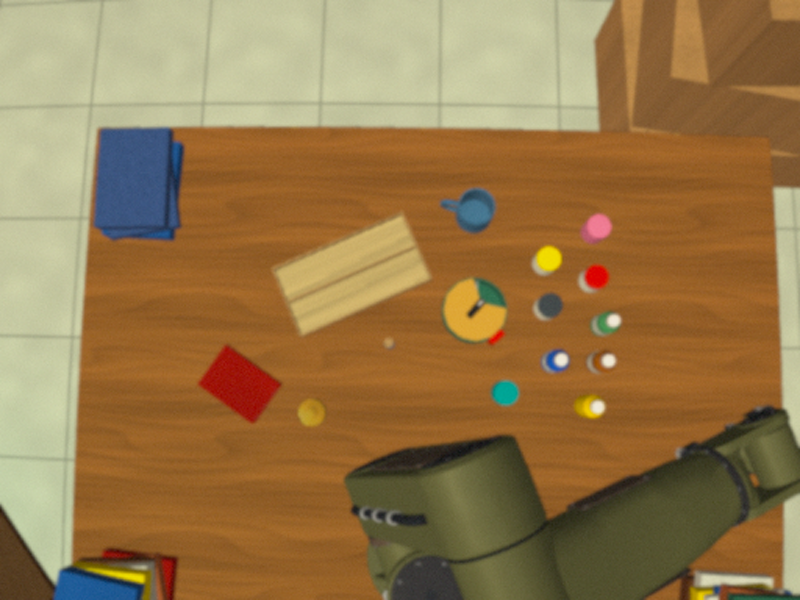

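```bash
cat > fit.py <<'E'
from h import *
from scipy.optimize import minimize
PR={'bottle':[(.022,0),(.022,.082),(.0125,.097),(.0125,.115)],'pot':[(.025,0),(.025,.064)],'reel':[(.01,0),(.01,.05)],'mug':[(.038,0),(.038,.085)],'weight':[(.028,0),(.028,.02)]}
th=np.linspace(0,2*np.pi,32,endpoint=False)
def pts(kind,x,y,z0=0): return np.array([[x+r*np.cos(t),y+r*np.sin(t),z0+z] for r,z in PR[kind] for t in th])
def sil(f,C,kind,x,y,S=4,z0=0):
    m=np.zeros((384*S,512*S),np.uint8); pr=PR[kind]; u=proj(f,pts(kind,x,y,z0),C).reshape(len(pr),-1,2)
    for a,b in zip(u[:-1],u[1:]):
        h=cv2.convexHull(np.vstack([a,b]).astype(np.float32))
        cv2.fillPoly(m,[((h+.5)*S-.5).round().astype(np.int32)],1)
    return m
def fit(f,C,kind,mask,z0=0):
    S=4; M=cv2.resize(mask.astype(np.uint8),None,fx=S,fy=S,interpolation=cv2.INTER_NEAREST)
    ys,xs=np.nonzero(mask); g=ray(f,[[xs.mean(),ys.mean()]],z0+PR[kind][-1][1]*.6,C)[0][:2]
    def c(p):
        m=sil(f,C,kind,p[0],p[1],S,z0); return -(m&M).sum()/max(1,(m|M).sum())
    r=minimize(c,g,method='Nelder-Mead',options=dict(initial_simplex=[g,g+[.01,0],g+[0,.01]],xatol=2e-4,fatol=1e-4))
    return r.x,-r.fun
def find(f,name,st=None,z0=0,pmin=.25):
    C=cam(f,st); kind=name.rstrip('0123456789'); out=[]
    for d in optics.masks_of(f,name):
        if d['p']<pmin or d['region'].sum()<15: continue
        x,q=fit(f,C,kind,d['region'],z0); col=np.median(f['image'][d['region']],0)
        out.append((name,round(d['p'],2),x.round(4).tolist(),round(q,2),col.astype(int).tolist(),[int(v) for v in d['point']]))
    return out
E
python3 - <<'E'
from fit import *
for cn in ('top','scene'):
    f=optics.grab_frame(cn); print(cn)
    for n in ('bottle0','bottle1','bottle2','pot0','pot1','pot2','reel','mug'):
        for o in find(f,n): print(o)
    C=cam(f)
    for n in ('tray','tin','lid','lid_grip'):
        for d in optics.masks_of(f,n)[:2]:
            m=d['region'].astype(np.uint8); c=max(cv2.findContours(m,cv2.RETR_EXTERNAL,cv2.CHAIN_APPROX_NONE)[0],key=cv2.contourArea)
            z={'tray':.022,'tin':.045,'lid':.051,'lid_grip':.08}[n]
            w=ray(f,c.reshape(-1,2),z,C)[:,:2].astype(np.float32)
            print(n,round(d['p'],2),m.sum(),cv2.minAreaRect(w*1000),cv2.minEnclosingCircle(w*1000))
E
```

```text
top
('bottle0', 0.77, [0.4957, -0.2887], np.float64(-0.0), [97, 141, 128], [205, 388])
('bottle0', 0.77, [0.4207, -0.1857], np.float64(-0.0), [158, 121, 126], [232, 357])
('bottle0', 0.65, [0.3323, -0.2556], np.float64(-0.0), [0, 171, 209], [258, 373])
('bottle0', 0.51, [0.4201, -0.2779], np.float64(-0.0), [87, 119, 156], [231, 384])
('bottle1', 0.77, [0.4957, -0.2887], np.float64(-0.0), [97, 141, 128], [205, 388])
('bottle1', 0.77, [0.4207, -0.1857], np.float64(-0.0), [158, 121, 126], [232, 357])
('bottle1', 0.65, [0.3323, -0.2556], np.float64(-0.0), [0, 171, 209], [258, 373])
('bottle1', 0.51, [0.4201, -0.2779], np.float64(-0.0), [87, 119, 156], [231, 384])
('bottle2', 0.77, [0.4957, -0.2887], np.float64(-0.0), [97, 141, 128], [205, 388])
('bottle2', 0.77, [0.4207, -0.1857], np.float64(-0.0), [158, 121, 126], [232, 357])
('bottle2', 0.65, [0.3323, -0.2556], np.float64(-0.0), [0, 171, 209], [258, 373])
('bottle2', 0.51, [0.4201, -0.2779], np.float64(-0.0), [87, 119, 156], [231, 384])
('pot0', 0.81, [0.6967, -0.2792], np.float64(-0.0), [135, 117, 229], [144, 380])
('pot0', 0.71, [0.5
[... 5511 characters left out ...]
, 118.40983581542969)
lid 0.96 756 ((493.6086120605469, -82.16447448730469), (132.31605529785156, 110.31684875488281), 61.170196533203125) ((493.732666015625, -84.60227966308594), 70.12287139892578)
lid_grip 0.87 724 ((509.96868896484375, -39.020416259765625), (126.31966400146484, 97.46106719970703), 47.6380729675293) ((517.0319213867188, -46.93601608276367), 64.60950469970703)
lid_grip 0.64 377 ((345.5348815917969, 289.48004150390625), (79.18830108642578, 49.89067077636719), 37.83723831176758) ((345.0971374511719, 290.04364013671875), 39.661109924316406)fit.py:16: RuntimeWarning: overflow encountered in scalar negative
  m=sil(f,C,kind,p[0],p[1],S,z0); return -(m&M).sum()/max(1,(m|M).sum())
```

```bash
sed -i 's/return -(m&M).sum()/return -float((m\&M).sum())/' fit.py
cat >> fit.py <<'E'
def findall(f,st=None,kinds=('bottle','pot','reel'),z0=0):
    return [o for k in kinds for o in find(f,k+('0' if k in('bottle','pot') else ''),st,z0)]
def boxfit(fs,ms,hx,hy,h,g):
    S=4; c4=np.array([[a*hx,b*hy] for a,b in((1,1),(1,-1),(-1,-1),(-1,1))]); Ms=[cv2.resize(m.astype(np.uint8),None,fx=S,fy=S,interpolation=cv2.INTER_NEAREST) for m in ms]
    def c(p):
        r=np.array([[np.cos(p[2]),-np.sin(p[2])],[np.sin(p[2]),np.cos(p[2])]]); q=c4@r.T+p[:2]; P=np.vstack([np.c_[q,[z]*4] for z in(0,h)]); v=0
        for f,M in zip(fs,Ms):
            m=np.zeros_like(M); u=cv2.convexHull(proj(f,P).astype(np.float32)); cv2.fillPoly(m,[((u+.5)*S-.5).round().astype(np.int32)],1)
            v-=float((m&M).sum())/float((m|M).sum())
        return v/len(fs)
    g=np.array(g,float); r=minimize(c,g,method='Nelder-Mead',options=dict(initial_simplex=[g,g+[.02,0,0],g+[0,.02,0],g+[0,0,.1]],xatol=1e-4,fatol=1e-5)); return r.x,-r.fun
E
python3 - <<'E'
from fit import *
F=[]; T=[];L=[]
PR['tin']=[(.066,0),(.066,.05)]
for cn in ('top','scene'):
    f=optics.grab_frame(cn); print(cn); F.append(f)
    for o in findall(f,kinds=('bottle','pot','reel','mug','weight')): print(o)
    T.append(optics.masks_of(f,'tray')[0]['region'])
    d=optics.masks_of(f,'tin')[0]; print('tin',fit(f,cam(f),'tin',d['region']))
    hsv=cv2.cvtColor(f['image'],cv2.COLOR_BGR2HSV); 
    tc=proj(f,[[.493,-.084,.05]])[0]; yy,xx=np.mgrid[:384,:512]; near=np.hypot(xx-tc[0],yy-tc[1])<45
    red=near&((hsv[...,0]<4)|(hsv[...,0]>176))&(hsv[...,1]>190)&(hsv[...,2]>90)
    ys,xs=np.nonzero(red); print('red',len(xs),ray(f,[[xs.mean(),ys.mean()]],.048)[0] if len(xs) else 0)
    blk=near&(hsv[...,2]<45); ys,xs=np.nonzero(blk); print('black',len(xs),ray(f,[[xs.mean(),ys.mean()]],.08)[0])
    if cn=='top':
        w=ray(f,np.c_[xs,ys],.087)[:,:2].astype(np.float32); print(cv2.minAreaRect(w*1000))
    x0,y0=int(tc[0])-32,int(tc[1])-24; cv2.imwrite(f'pics/tin_{cn}.png',cv2.resize(f['image'][y0:y0+48,x0:x0+64],(640,480),interpolation=cv2.INTER_CUBIC))
for i in ([0],[1],[0,1]): print('tray',boxfit([F[k] for k in i],[T[k] for k in i],.078,.149,.022,[.569,.165,.42]))
E
```

```text
top
('bottle0', 0.74, [0.3965, -0.2501], np.float64(0.92), [153, 117, 125], [229, 358])
('bottle0', 0.51, [0.3973, -0.342], np.float64(0.89), [80, 112, 155], [228, 384])
('bottle0', 0.5, [0.4704, -0.3512], np.float64(0.83), [98, 142, 129], [206, 386])
('bottle0', 0.47, [0.3056, -0.3219], np.float64(0.83), [0, 177, 214], [260, 376])
('pot0', 0.81, [0.5063, -0.2369], np.float64(0.94), [75, 77, 75], [195, 348])
('pot0', 0.78, [0.331, -0.1494], np.float64(0.9), [146, 162, 0], [255, 322])
('pot0', 0.74, [0.5869, 0.1544], np.float64(0.06), [103, 172, 199], [176, 227])
('pot0', 0.57, [0.6023, -0.2358], np.float64(0.85), [0, 216, 239], [165, 350])
('pot0', 0.5, [0.6704, -0.3401], np.float64(0.82), [142, 121, 236], [143, 383])
('pot0', 0.47, [0.5651, -0.3331], np.float64(0.9), [0, 25, 212], [178, 378])
('reel', 0.46, [0.5075, -0.0974], np.float64(0.04), [54, 165, 221], [199, 302])
('mug', 0.91, [0.7009, -0.0848], np.float64(0.85), [114, 99, 68], [134, 300])
('mug', 0.71, [0.4579, -0.3403], np.float64(0.33), [101, 143, 129], [206, 386])
('weight', 0.54, [0.2845, 0.2408], np.float64(0.95), [35,
[... 766 characters left out ...]
55], np.float64(0.94), [90, 153, 171], [165, 194])
('pot0', 0.71, [0.3309, -0.151], np.float64(0.95), [89, 101, 40], [153, 280])
('pot0', 0.7, [0.5071, -0.2403], np.float64(0.89), [94, 111, 119], [157, 219])
('reel', 0.7, [0.4274, 0.0849], np.float64(0.79), [62, 72, 99], [205, 295])
('reel', 0.6, [0.6113, -0.2349], np.float64(0.28), [91, 153, 171], [164, 196])
('mug', 0.9, [0.7041, -0.0881], np.float64(0.96), [83, 75, 59], [192, 178])
('mug', 0.65, [0.409, 0.0635], np.float64(0.12), [69, 65, 72], [207, 298])
('weight', 0.71, [0.2835, 0.2395], np.float64(0.9), [53, 96, 129], [230, 372])Traceback (most recent call last):
  File "<stdin>", line 8, in <module>
IndexError: list index out of range
```

View pics/tin_top.png

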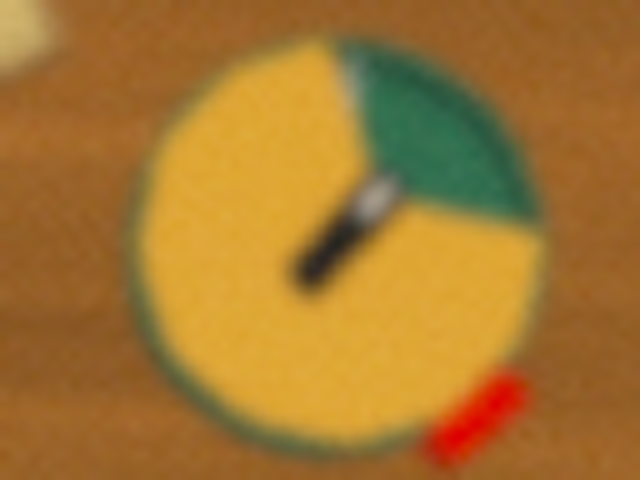

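```bash

python3 - <<'E'
from fit import *
F=[]; T=[]
PR['tin']=[(.066,0),(.066,.05)]
for cn in ('top','scene'):
    f=optics.grab_frame(cn); 
    d=optics.masks_of(f,'tray')
    if d and d[0]['p']>.4: F.append(f); T.append(d[0]['region']); print(cn,'tray',boxfit([f],[T[-1]],.078,.149,.022,[.569,.165,.42]))
    d=optics.masks_of(f,'tin')
    if d: print('tin',fit(f,cam(f),'tin',d[0]['region']))
    for o in find(f,'reel'): print(o)
    if cn=='top':
        hsv=cv2.cvtColor(f['image'],cv2.COLOR_BGR2HSV).astype(int); tc=proj(f,[[.493,-.086,.05]])[0]; yy,xx=np.mgrid[:384,:512]; near=np.hypot(xx-tc[0],yy-tc[1])<19
        g=near&(abs(hsv[...,0]-75)<20)&(hsv[...,1]>80); n,l,s,c=cv2.connectedComponentsWithStats(g.astype(np.uint8)); k=1+np.argmax(s[1:,4]); print('window',s[k],ray(f,[c[k]],.05)[0])
if len(F)==2: print('tray',boxfit(F,T,.078,.149,.022,[.569,.165,.42]))
E
```

```text
top tray (array([0.57024463, 0.16760284, 0.42502794]), np.float64(0.9719847536074054))
tin (array([ 0.49317349, -0.08837974]), np.float64(0.9229142388536407))
window [307 181  15  14 129] [ 0.52801556 -0.11730144  0.05      ]
scene tray (array([0.57214045, 0.16614112, 0.43221537]), np.float64(0.9810787721103625))
tin (array([ 0.49660997, -0.09013476]), np.float64(0.9547473741022128))
('reel', 0.53, [0.4289, 0.0855], np.float64(0.91), [69, 66, 77], [206, 295])
tray (array([0.57169317, 0.16654043, 0.43461873]), np.float64(0.9744806678066958))
```

Emit:
apply_moves:
  moves:
    - [[0.3, 0.482, 0.13], [0, 0, -0.59], 0.7]
    - [[0.3, 0.482, 0.13], [0, 0, -0.59], 0.7]
    - [[0.3, 0.482, 0.13], [0, 0, -0.59], 0.7]
    - [[0.3, 0.482, 0.13], [0, 0, -0.59], 0.7]
    - [[0.3, 0.482, 0.13], [0, 0, -0.59], 0.7]
    - [[0.3, 0.482, 0.13], [0, 0, -0.59], 0.7]
    - [[0.3, 0.482, 0.13], [0, 0, -0.59], 0.7]
    - [[0.3, 0.482, 0.13], [0, 0, -0.59], 0.7]
    - [[0.3, 0.482, 0.13], [0, 0, -0.59], 0.7]
    - [[0.3, 0.482, 0.13], [0, 0, -0.59], 0.7]
  squeeze: 20

```text
time_s: 3.65
tcp_pos: [0.3959, -0.2516, 0.25]
ee_rot: [-3.141, 0.001, 0.001]
ft_force: [0.6, -0.3, 0.3]
grip_width: 0.0658
finger_force: 0.0
```

```bash

python3 - <<'E'
from fit import *
st=bot.read_state(); f=optics.grab_frame('wrist'); print(st['tcp_pos'],st['ee_rot'],R.from_rotvec(st['ee_rot']).as_matrix().round(3).tolist(),st['joint_pos'].round(2))
for o in findall(f,st,('bottle','pot')): print(o)
cv2.imwrite('pics/w0.png',f['image'])
E
```

```text
[ 0.39587557 -0.2515602   0.24995137] [-3.14121655e+00  5.80866919e-04  1.00618059e-03] [[1.0, -0.0, -0.001], [-0.0, -1.0, 0.0], [-0.001, -0.0, -1.0]] [-0.64  0.07  1.64 -0.    1.43  0.93]
('bottle0', 0.95, [0.3979, -0.2485], np.float64(0.95), [167, 113, 124], [166, 255])
('bottle0', 0.9, [0.3966, -0.3399], np.float64(0.94), [64, 116, 196], [166, 322])
('bottle0', 0.72, [0.3092, -0.3174], np.float64(0.61), [47, 182, 224], [223, 300])
('bottle0', 0.68, [0.4743, -0.3508], np.float64(0.95), [111, 189, 136], [107, 339])
('pot0', 0.94, [0.3329, -0.1486], np.float64(0.79), [185, 209, 61], [204, 181])
('pot0', 0.86, [0.5687, -0.3323], np.float64(0.93), [44, 54, 249], [27, 322])
('pot0', 0.74, [0.6036, -0.2346], np.float64(0.98), [100, 219, 235], [10, 245])
('pot0', 0.59, [0.5079, -0.2369], np.float64(0.97), [89, 96, 98], [77, 245])
```

View pics/w0.png

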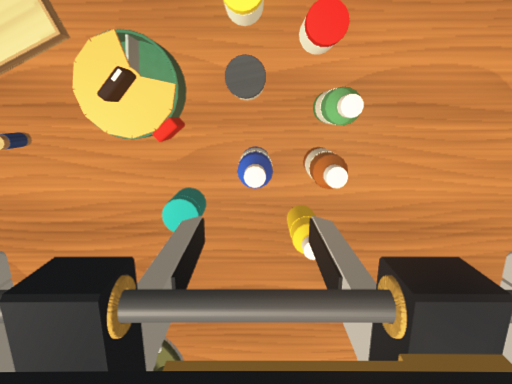

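Emit:
apply_moves:
  moves:
    - [[0.002, 0.002, -0.1], [0, 0, 0], 0.7]
    - [[0.002, 0.002, -0.2], [0, 0, 0], 0.7]
    - [[0.002, 0.002, -0.3], [0, 0, 0], 0.7]
    - [[0.002, 0.002, -0.36], [0, 0, 0], 0.7]
    - [[0.002, 0.002, -0.418], [0, 0, 0], 0.7]
    - [[0.002, 0.002, -0.418], [0, 0, 0], 0.7]
    - [[0.002, 0.002, -0.418], [0, 0, 0], 0.3]
    - [[0.002, 0.002, -0.418], [0, 0, 0], 0.3]
    - [[0.002, 0.002, -0.418], [0, 0, 0], 0.3]
    - [[0.002, 0.002, -0.418], [0, 0, 0], 0.3]
    - [[0.002, 0.002, -0.418], [0, 0, 0], 0.3]
    - [[0.002, 0.002, -0.418], [0, 0, 0], 0.3]
  squeeze: 20

```text
time_s: 5.0
tcp_pos: [0.3982, -0.25, 0.0426]
ee_rot: [3.14, 0.002, 0.003]
ft_force: [-0.0, 1.0, 7.2]
grip_width: 0.0438
finger_force: 20.0
```

Emit:
apply_moves:
  moves:
    - [[0, 0, 0.1], [0, 0, 0], 0.3]
    - [[0, 0, 0.2], [0, 0, 0], 0.3]
    - [[0, 0, 0.3], [0, 0, 0], 0.3]
    - [[0, 0, 0.34], [0, 0, 0], 0.3]
    - [[0.05, 0.08, 0.34], [0, 0, 0], 0.3]
    - [[0.1, 0.17, 0.34], [0, 0, 0], 0.3]
    - [[0.15, 0.26, 0.34], [0, 0, 0], 0.3]
    - [[0.2, 0.35, 0.34], [0, 0, 0], 0.3]
    - [[0.25, 0.44, 0.34], [0, 0, 0], 0.3]
    - [[0.25, 0.53, 0.34], [0, 0, 0], 0.3]
    - [[0.25, 0.62, 0.34], [0, 0, 0], 0.3]
    - [[0.25, 0.7, 0.34], [0, 0, 0], 0.3]
  squeeze: 25

```text
time_s: 6.2
tcp_pos: [0.5221, 0.1026, 0.2116]
ee_rot: [-3.142, -0.003, -0.0]
ft_force: [1.0, -0.3, -2.9]
grip_width: 0.0432
finger_force: 25.0
```

Emit:
apply_moves:
  moves:
    - [[0.03, 0.09, 0], [0, 0, 0], 0.3]
    - [[0.06, 0.18, 0], [0, 0, 0], 0.3]
    - [[0.08, 0.26, 0], [0, 0, 0], 0.3]
    - [[0.095, 0.319, 0], [0, 0, 0], 0.3]
    - [[0.095, 0.319, -0.02], [0, 0, 0], 0.3]
    - [[0.095, 0.319, -0.11], [0, 0, 0], 0.3]
    - [[0.095, 0.319, -0.2], [0, 0, 0], 0.3]
    - [[0.095, 0.319, -0.26], [0, 0, 0], 0.3]
    - [[0.095, 0.319, -0.3], [0, 0, 0], 0.3]
    - [[0.095, 0.319, -0.328], [0, 0, 0], 0.3]
    - [[0.095, 0.319, -0.328], [0, 0, 0], 0.3]
    - [[0.095, 0.319, -0.328], [0, 0, 0], 0.3]

```text
time_s: 7.4
tcp_pos: [0.5702, 0.2596, 0.0478]
ee_rot: [-3.142, -0.002, -0.001]
ft_force: [-0.4, -0.6, -1.5]
grip_width: 0.0434
finger_force: 25.0
```

Emit:
apply_moves:
  moves:
    - [[0, 0, -0.004], [0, 0, 0], 0.3]
    - [[0, 0, -0.004], [0, 0, 0], 0.65]
    - [[0, 0, -0.004], [0, 0, 0], 0.65]
    - [[0, 0, -0.004], [0, 0, 0], 0.65]
    - [[0, 0, -0.004], [0, 0, 0], 0.65]
    - [[0, 0, 0.08], [0, 0, 0], 0.65]
    - [[0, 0, 0.17], [0, 0, 0], 0.65]
    - [[0, 0, 0.27], [0, 0, 0], 0.65]
    - [[0, 0, 0.37], [0, 0, 0], 0.65]
    - [[-0.06, -0.1, 0.45], [0, 0, 0], 0.65]
    - [[-0.06, -0.1, 0.45], [0, 0, 0], 0.65]
    - [[-0.06, -0.1, 0.45], [0, 0, 0], 0.65]

```text
time_s: 8.6
tcp_pos: [0.5401, 0.2087, 0.2752]
ee_rot: [-3.14, -0.0, -0.007]
ft_force: [-0.0, 0.1, 0.1]
grip_width: 0.0606
finger_force: 0.0
```

```bash

python3 - <<'E'
from fit import *
st=bot.read_state(); f=optics.grab_frame('wrist'); print(st['tcp_pos'])
for o in findall(f,st,('bottle',),z0=.005): print(o)
for o in findall(f,st,('reel',)): print(o)
cv2.imwrite('pics/w1.png',f['image'])
E
```

```text
[0.54006123 0.20874683 0.27519353]
('bottle0', 0.68, [0.5687, 0.2605], np.float64(0.92), [158, 123, 123], [143, 220])
('reel', 0.46, [0.4332, 0.084], np.float64(0.44), [66, 91, 119], [233, 337])
```

View pics/w1.png

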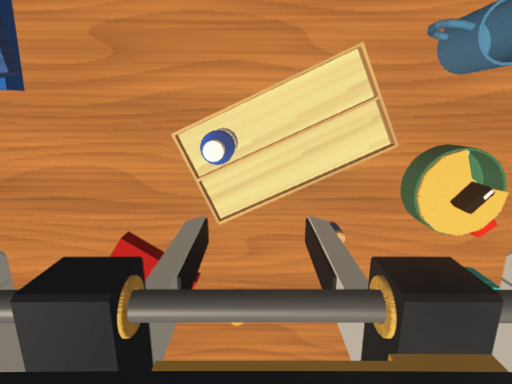

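Emit:
apply_moves:
  moves:
    - [[-0.03, -0.1, -0.05], [0, 0, 0], 0.7]
    - [[-0.06, -0.2, -0.1], [0, 0, 0], 0.7]
    - [[-0.09, -0.3, -0.144], [0, 0, 0], 0.7]
    - [[-0.12, -0.4, -0.144], [0, 0, 0], 0.7]
    - [[-0.15, -0.5, -0.144], [0, 0, 0], 0.7]
    - [[-0.18, -0.6, -0.144], [0, 0, 0], 0.7]
    - [[-0.21, -0.7, -0.144], [0, 0, 0], 0.7]
    - [[-0.24, -0.8, -0.144], [0, 0, 0], 0.7]
    - [[-0.286, -0.9, -0.144], [0, 0, 0], 0.7]
    - [[-0.286, -1.0, -0.144], [0, 0, 0], 0.7]
    - [[-0.286, -1.0, -0.144], [0, 0, 0], 0.7]

```text
time_s: 9.85
tcp_pos: [0.3964, -0.2924, 0.1992]
ee_rot: [-3.141, -0.001, 0.002]
ft_force: [-0.0, -0.5, -0.6]
grip_width: 0.0658
finger_force: 0.0
```

Emit:
apply_moves:
  moves:
    - [[0, -0.103, 0], [0, 0, 0], 0.7]
    - [[0, -0.103, 0], [0, 0, 0], 0.7]
    - [[0, -0.103, -0.1], [0, 0, 0], 0.7]
    - [[0, -0.103, -0.2], [0, 0, 0], 0.7]
    - [[0, -0.103, -0.26], [0, 0, 0], 0.7]
    - [[0, -0.103, -0.318], [0, 0, 0], 0.7]
    - [[0, -0.103, -0.318], [0, 0, 0], 0.7]
    - [[0, -0.103, -0.318], [0, 0, 0], 0.3]
    - [[0, -0.103, -0.318], [0, 0, 0], 0.3]
    - [[0, -0.103, -0.318], [0, 0, 0], 0.3]
    - [[0, -0.103, -0.318], [0, 0, 0], 0.3]
    - [[0, -0.103, -0.318], [0, 0, 0], 0.3]

```text
time_s: 11.05
tcp_pos: [0.3977, -0.342, 0.0427]
ee_rot: [3.14, 0.002, 0.003]
ft_force: [-0.2, 2.6, 6.9]
grip_width: 0.0436
finger_force: 25.0
```

Emit:
apply_moves:
  moves:
    - [[0, 0, 0.1], [0, 0, 0], 0.3]
    - [[0, 0, 0.2], [0, 0, 0], 0.3]
    - [[0, 0, 0.3], [0, 0, 0], 0.3]
    - [[0, 0, 0.34], [0, 0, 0], 0.3]
    - [[0.04, 0.08, 0.34], [0, 0, 0], 0.3]
    - [[0.09, 0.16, 0.34], [0, 0, 0], 0.3]
    - [[0.14, 0.24, 0.34], [0, 0, 0], 0.3]
    - [[0.19, 0.32, 0.34], [0, 0, 0], 0.3]
    - [[0.24, 0.4, 0.34], [0, 0, 0], 0.3]
    - [[0.29, 0.48, 0.34], [0, 0, 0], 0.3]
    - [[0.34, 0.56, 0.34], [0, 0, 0], 0.3]
    - [[0.38, 0.64, 0.34], [0, 0, 0], 0.3]

```text
time_s: 12.25
tcp_pos: [0.5877, -0.0198, 0.2115]
ee_rot: [3.142, 0.002, 0.0]
ft_force: [0.7, -0.6, -1.7]
grip_width: 0.0439
finger_force: 25.0
```

Emit:
apply_moves:
  moves:
    - [[0.01, 0.1, 0], [0, 0, 0], 0.3]
    - [[0.02, 0.2, 0], [0, 0, 0], 0.3]
    - [[0.03, 0.3, 0], [0, 0, 0], 0.3]
    - [[0.037, 0.38, 0], [0, 0, 0], 0.3]
    - [[0.037, 0.408, 0], [0, 0, 0], 0.3]
    - [[0.037, 0.408, -0.02], [0, 0, 0], 0.3]
    - [[0.037, 0.408, -0.11], [0, 0, 0], 0.3]
    - [[0.037, 0.408, -0.2], [0, 0, 0], 0.3]
    - [[0.037, 0.408, -0.26], [0, 0, 0], 0.3]
    - [[0.037, 0.408, -0.31], [0, 0, 0], 0.3]
    - [[0.037, 0.408, -0.33], [0, 0, 0], 0.3]
    - [[0.037, 0.408, -0.33], [0, 0, 0], 0.3]

```text
time_s: 13.45
tcp_pos: [0.6057, 0.1807, 0.0463]
ee_rot: [3.141, -0.0, 0.0]
ft_force: [0.3, -0.1, -1.8]
grip_width: 0.0438
finger_force: 25.0
```

Emit:
apply_moves:
  moves:
    - [[0, 0, -0.004], [0, 0, 0], 0.3]
    - [[0, 0, -0.004], [0, 0, 0], 0.65]
    - [[0, 0, -0.004], [0, 0, 0], 0.65]
    - [[0, 0, -0.004], [0, 0, 0], 0.65]
    - [[0, 0, -0.004], [0, 0, 0], 0.65]
    - [[0, 0, 0.08], [0, 0, 0], 0.65]
    - [[0, 0, 0.17], [0, 0, 0], 0.65]
    - [[0, 0, 0.27], [0, 0, 0], 0.65]
    - [[0, 0, 0.308], [0, 0, 0], 0.65]
    - [[-0.03, -0.09, 0.308], [0, 0, 0], 0.7]
    - [[-0.06, -0.18, 0.308], [0, 0, 0], 0.7]
    - [[-0.09, -0.27, 0.308], [0, 0, 0], 0.7]

```text
time_s: 14.65
tcp_pos: [0.5597, 0.0461, 0.2003]
ee_rot: [3.142, 0.004, 0.0]
ft_force: [0.3, -1.5, 0.0]
grip_width: 0.0658
finger_force: 0.0
```

Emit:
apply_moves:
  moves:
    - [[-0.02, -0.1, 0], [0, 0, 0], 0.7]
    - [[-0.04, -0.2, 0], [0, 0, 0], 0.7]
    - [[-0.06, -0.3, 0], [0, 0, 0], 0.7]
    - [[-0.08, -0.4, 0], [0, 0, 0], 0.7]
    - [[-0.1, -0.5, 0], [0, 0, 0], 0.7]
    - [[-0.12, -0.6, 0], [0, 0, 0], 0.7]
    - [[-0.15, -0.7, 0], [0, 0, 0], 0.7]
    - [[-0.175, -0.799, 0], [0, 0, 0], 0.7]
    - [[-0.175, -0.799, 0], [0, 0, 0], 0.7]
    - [[-0.175, -0.799, 0], [0, 0, 0], 0.7]

```text
time_s: 15.65
tcp_pos: [0.4724, -0.3532, 0.1999]
ee_rot: [-3.141, 0.001, 0.001]
ft_force: [-0.5, 0.2, 0.4]
grip_width: 0.0658
finger_force: 0.0
```

```bash

python3 - <<'E'
from fit import *
st=bot.read_state(); f=optics.grab_frame('wrist'); print(st['tcp_pos'],st['grip_width'])
for o in findall(f,st,('bottle',)): print(o)
E
```

```text
[ 0.4724062  -0.35316442  0.19993108] 0.0657704512895593
('bottle0', 0.93, [0.3078, -0.3187], np.float64(0.45), [37, 149, 181], [284, 229])
('bottle0', 0.72, [0.5143, -0.1252], np.float64(0.34), [109, 155, 165], [150, 46])
('bottle0', 0.63, [0.475, -0.3518], np.float64(0.94), [110, 171, 139], [175, 258])
```

Emit:
apply_moves:
  moves:
    - [[0.002, 0, -0.1], [0, 0, 0], 0.7]
    - [[0.002, 0, -0.2], [0, 0, 0], 0.7]
    - [[0.002, 0, -0.26], [0, 0, 0], 0.7]
    - [[0.002, 0, -0.318], [0, 0, 0], 0.7]
    - [[0.002, 0, -0.318], [0, 0, 0], 0.7]
    - [[0.002, 0, -0.318], [0, 0, 0], 0.3]
    - [[0.002, 0, -0.318], [0, 0, 0], 0.3]
    - [[0.002, 0, -0.318], [0, 0, 0], 0.3]
    - [[0.002, 0, -0.318], [0, 0, 0], 0.3]
    - [[0.002, 0, -0.318], [0, 0, 0], 0.3]

```text
time_s: 16.75
tcp_pos: [0.4748, -0.3526, 0.0429]
ee_rot: [3.14, 0.002, 0.003]
ft_force: [-0.2, 0.2, 8.2]
grip_width: 0.0433
finger_force: 25.0
```

Emit:
apply_moves:
  moves:
    - [[0, 0, 0.1], [0, 0, 0], 0.3]
    - [[0, 0, 0.2], [0, 0, 0], 0.3]
    - [[0, 0, 0.3], [0, 0, 0], 0.3]
    - [[0, 0, 0.34], [0, 0, 0], 0.3]
    - [[0.03, 0.08, 0.34], [0, 0, 0], 0.3]
    - [[0.06, 0.16, 0.34], [0, 0, 0], 0.3]
    - [[0.1, 0.24, 0.34], [0, 0, 0], 0.3]
    - [[0.14, 0.32, 0.34], [0, 0, 0], 0.3]
    - [[0.18, 0.4, 0.34], [0, 0, 0], 0.3]
    - [[0.22, 0.48, 0.34], [0, 0, 0], 0.3]
    - [[0.26, 0.56, 0.34], [0, 0, 0], 0.3]
    - [[0.3, 0.64, 0.34], [0, 0, 0], 0.3]

```text
time_s: 17.95
tcp_pos: [0.6244, -0.0304, 0.2118]
ee_rot: [3.142, 0.002, 0.0]
ft_force: [0.9, -0.9, -1.6]
grip_width: 0.043
finger_force: 25.0
```

Emit:
apply_moves:
  moves:
    - [[0.015, 0.1, 0], [0, 0, 0], 0.3]
    - [[0.03, 0.2, 0], [0, 0, 0], 0.3]
    - [[0.034, 0.274, 0], [0, 0, 0], 0.3]
    - [[0.034, 0.274, 0], [0, 0, 0], 0.3]
    - [[0.034, 0.274, -0.1], [0, 0, 0], 0.3]
    - [[0.034, 0.274, -0.2], [0, 0, 0], 0.3]
    - [[0.034, 0.274, -0.26], [0, 0, 0], 0.3]
    - [[0.034, 0.274, -0.31], [0, 0, 0], 0.3]
    - [[0.034, 0.274, -0.33], [0, 0, 0], 0.3]
    - [[0.034, 0.274, -0.33], [0, 0, 0], 0.3]
    - [[0.034, 0.274, -0.334], [0, 0, 0], 0.3]

```text
time_s: 19.05
tcp_pos: [0.6417, 0.1044, 0.046]
ee_rot: [-3.142, -0.002, -0.003]
ft_force: [-5.4, -2.1, 21.5]
grip_width: 0.0434
finger_force: 25.0
```

Emit:
apply_moves:
  moves:
    - [[0, 0, 0], [0, 0, 0], 0.65]
    - [[0, 0, 0], [0, 0, 0], 0.65]
    - [[0, 0, 0], [0, 0, 0], 0.65]
    - [[0, 0, 0], [0, 0, 0], 0.65]
    - [[0, 0, 0.1], [0, 0, 0], 0.65]
    - [[0, 0, 0.2], [0, 0, 0], 0.65]
    - [[0, 0, 0.312], [0, 0, 0], 0.65]
    - [[-0.06, -0.06, 0.312], [0, 0, 0], 0.7]
    - [[-0.12, -0.14, 0.412], [0, 0, 0], 0.7]
    - [[-0.2, -0.2, 0.412], [0, 0, 0], 0.7]
    - [[-0.2, -0.2, 0.412], [0, 0, 0], 0.7]
    - [[-0.2, -0.2, 0.412], [0, 0, 0], 0.7]

```text
time_s: 20.25
tcp_pos: [0.5405, 0.0039, 0.2515]
ee_rot: [3.141, -0.001, 0.003]
ft_force: [0.9, -0.1, -0.4]
grip_width: 0.0656
finger_force: 0.0
```

```bash

python3 - <<'E'
from fit import *
def lab(p):
    d=np.array(p)-[.571,.1668]; c,s=np.cos(.43),np.sin(.43); return (np.array([c*d[0]+s*d[1],-s*d[0]+c*d[1]])*1000).round(1)
for cn in ('top','wrist','scene'):
    st=bot.read_state(); f=optics.grab_frame(cn); print(cn,st['tcp_pos'],st['grip_width'])
    for o in findall(f,st,('bottle',),.005): print(o, lab(o[2]))
    for o in findall(f,st,('pot','reel')): print(o)
    if cn=='wrist': cv2.imwrite('pics/w2.png',f['image'])
E
```

```text
top [0.54045657 0.00387268 0.25150932] 0.06564095900066623
('bottle0', 0.56, [0.5639, 0.2573], np.float64(0.85), [140, 118, 120], [176, 196]) [31.3 85.2]
('bottle0', 0.49, [0.6376, 0.1039], np.float64(0.44), [116, 160, 153], [149, 240]) [ 34.3 -84.9]
('bottle0', 0.47, [0.6008, 0.1803], np.float64(0.93), [86, 127, 161], [166, 220]) [32.7 -0.2]
('pot0', 0.8, [0.6703, -0.3392], np.float64(0.91), [137, 120, 231], [145, 380])
('pot0', 0.66, [0.5049, -0.2383], np.float64(0.93), [76, 80, 81], [196, 350])
('pot0', 0.66, [0.4778, -0.1197], np.float64(0.63), [55, 169, 225], [202, 312])
('pot0', 0.57, [0.3334, -0.1465], np.float64(0.8), [151, 168, 0], [251, 323])
('reel', 0.32, [0.4913, -0.1149], np.float64(0.13), [55, 169, 225], [207, 306])
wrist [0.54154928 0.00566083 0.24938769] 0.06575600268256314
('bottle0', 0.9, [0.5679, 0.2601], np.float64(0.95), [120, 90, 74], [146, 54]) [36.1 86.1]
('bottle0', 0.75, [0.5049, -0.0819], np.float64(0.33), [87, 197, 243], [202, 315]) [-163.8 -198.5]
('bottle0', 0.72, [0.6379, 0.1041], np.float64(0.91), [100, 152, 128], [89, 174]) [ 34.7 -84.9]
('bottle0', 
[... 845 characters left out ...]
62, 90, 120], [242, 256]) [34.5 -0.9]
('bottle0', 0.71, [0.3105, -0.3114], np.float64(0.87), [52, 126, 157], [130, 265]) [-436.1 -326.1]
('bottle0', 0.58, [0.6374, 0.1014], np.float64(0.92), [78, 107, 90], [225, 226]) [ 33.1 -87.1]
('pot0', 0.9, [0.5085, -0.2374], np.float64(0.93), [88, 107, 121], [159, 219])
('pot0', 0.78, [0.603, -0.2367], np.float64(0.94), [88, 153, 170], [165, 193])
('pot0', 0.67, [0.672, -0.3422], np.float64(0.93), [95, 88, 159], [148, 163])
('pot0', 0.58, [0.3311, -0.1505], np.float64(0.89), [89, 101, 40], [157, 279])
('pot0', 0.49, [0.564, -0.3454], np.float64(0.6), [39, 43, 156], [143, 192])
('reel', 0.67, [0.4283, 0.0846], np.float64(0.89), [69, 65, 75], [204, 296])
```

View pics/w2.png

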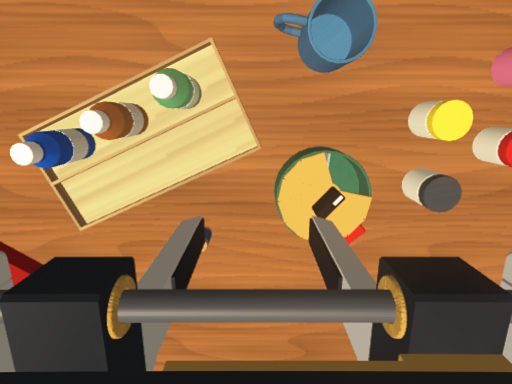

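Emit:
apply_moves:
  moves:
    - [[-0.02, -0.1, -0.02], [0, 0, 0], 0.75]
    - [[-0.03, -0.2, -0.04], [0, 0, 0], 0.75]
    - [[-0.05, -0.3, -0.06], [0, 0, 0], 0.75]
    - [[-0.06, -0.4, -0.08], [0, 0, 0], 0.75]
    - [[-0.066, -0.484, -0.1], [0, 0, 0], 0.75]
    - [[-0.066, -0.484, -0.15], [0, 0, 0], 0.75]
    - [[-0.066, -0.484, -0.25], [0, 0, 0], 0.75]
    - [[-0.066, -0.484, -0.35], [0, 0, 0], 0.75]
    - [[-0.066, -0.484, -0.4], [0, 0, 0], 0.75]
    - [[-0.066, -0.484, -0.446], [0, 0, 0], 0.75]
    - [[-0.066, -0.484, -0.446], [0, 0, 0], 0.75]
    - [[-0.066, -0.484, -0.446], [0, 0, 0], 0.4]

```text
time_s: 22.05
tcp_pos: [0.5083, -0.2373, 0.028]
ee_rot: [3.142, 0.002, 0.0]
ft_force: [0.5, 0.1, 0.3]
grip_width: 0.0652
finger_force: 0.0
```

Emit:
apply_moves:
  moves:
    - [[0, 0, 0], [0, 0, 0], 0.4]
    - [[0, 0, 0], [0, 0, 0], 0.4]
    - [[0, 0, 0], [0, 0, 0], 0.4]
    - [[0, 0, 0], [0, 0, 0], 0.4]
    - [[0, 0, 0.1], [0, 0, 0], 0.4]
    - [[0, 0, 0.2], [0, 0, 0], 0.4]
    - [[0, 0, 0.3], [0, 0, 0], 0.4]
    - [[0, 0, 0.3], [0, 0, 0], 0.4]

```text
time_s: 22.85
tcp_pos: [0.5102, -0.2383, 0.1846]
ee_rot: [3.136, 0.002, 0.015]
ft_force: [0.6, 0.2, -2.4]
grip_width: 0.0496
finger_force: 25.0
```

Emit:
apply_moves:
  moves:
    - [[0, 0.08, 0], [0, 0, 0], 0.4]
    - [[0, 0.17, 0], [0, 0, 0], 0.4]
    - [[0, 0.27, 0], [0, 0, 0], 0.4]
    - [[0, 0.37, 0], [0, 0, 0], 0.4]
    - [[0, 0.47, 0], [0, 0, 0], 0.4]
    - [[-0.005, 0.57, 0], [0, 0, 0], 0.4]
    - [[-0.01, 0.67, 0], [0, 0, 0], 0.4]
    - [[-0.014, 0.76, 0], [0, 0, 0], 0.4]
    - [[-0.014, 0.85, 0], [0, 0, 0], 0.4]
    - [[-0.014, 0.93, 0], [0, 0, 0], 0.4]
    - [[-0.014, 0.93, 0], [0, 0, 0], 0.4]
    - [[-0.014, 0.93, -0.06], [0, 0, 0], 0.4]

```text
time_s: 24.05
tcp_pos: [0.5021, 0.2292, 0.1494]
ee_rot: [-3.14, -0.005, -0.008]
ft_force: [1.0, -1.5, -2.9]
grip_width: 0.0493
finger_force: 25.0
```

Emit:
apply_moves:
  moves:
    - [[0, 0, -0.1], [0, 0, 0], 0.4]
    - [[0, 0, -0.16], [0, 0, 0], 0.4]
    - [[0, 0, -0.2], [0, 0, 0], 0.4]
    - [[0, 0, -0.226], [0, 0, 0], 0.4]
    - [[0, 0, -0.23], [0, 0, 0], 0.4]
    - [[0, 0, -0.23], [0, 0, 0], 0.4]

```text
time_s: 24.65
tcp_pos: [0.5011, 0.2276, 0.0324]
ee_rot: [-3.142, -0.002, 0.0]
ft_force: [-0.1, 0.5, -1.5]
grip_width: 0.0496
finger_force: 25.0
```

Emit:
apply_moves:
  moves:
    - [[0, 0, -0.003], [0, 0, 0], 0.4]
    - [[0, 0, -0.003], [0, 0, 0], 0.7]
    - [[0, 0, -0.003], [0, 0, 0], 0.7]
    - [[0, 0, -0.003], [0, 0, 0], 0.7]
    - [[0, 0, 0.1], [0, 0, 0], 0.7]
    - [[0, 0, 0.2], [0, 0, 0], 0.7]
    - [[0, 0, 0.3], [0, 0, 0], 0.7]
    - [[0.02, -0.08, 0.38], [0, 0, 0], 0.75]
    - [[0.04, -0.17, 0.4], [0, 0, 0], 0.75]
    - [[0.06, -0.27, 0.4], [0, 0, 0], 0.75]
    - [[0.08, -0.37, 0.4], [0, 0, 0], 0.75]
    - [[0.1, -0.47, 0.4], [0, 0, 0], 0.75]

```text
time_s: 25.85
tcp_pos: [0.5496, -0.0019, 0.2328]
ee_rot: [3.142, 0.003, 0.001]
ft_force: [0.7, -0.0, 0.4]
grip_width: 0.0703
finger_force: 0.0
```

Emit:
apply_moves:
  moves:
    - [[0.02, -0.1, 0], [0, 0, 0], 0.75]
    - [[0.04, -0.2, 0], [0, 0, 0], 0.75]
    - [[0.06, -0.3, 0], [0, 0, 0], 0.75]
    - [[0.08, -0.4, 0], [0, 0, 0], 0.75]
    - [[0.104, -0.457, 0], [0, 0, 0], 0.75]
    - [[0.104, -0.457, 0], [0, 0, 0], 0.75]
    - [[0.104, -0.457, 0], [0, 0, 0], 0.75]

```text
time_s: 26.55
tcp_pos: [0.6014, -0.2288, 0.2319]
ee_rot: [-3.141, -0.001, 0.001]
ft_force: [0.9, 0.0, 1.1]
grip_width: 0.0706
finger_force: 0.0
```

```bash

python3 - <<'E'
from fit import *
for cn in ('scene','wrist'):
    st=bot.read_state(); f=optics.grab_frame(cn); print(cn,st['tcp_pos'])
    for o in findall(f,st,('pot',)): print(o)
E
```

```text
scene [ 0.60144914 -0.22875187  0.23185191]
('pot0', 0.9, [0.6019, -0.2384], np.float64(0.95), [92, 154, 171], [161, 192])
('pot0', 0.9, [0.3308, -0.1501], np.float64(0.92), [89, 101, 40], [156, 279])
('pot0', 0.73, [0.4946, 0.2241], np.float64(0.88), [58, 63, 71], [246, 303])
('pot0', 0.69, [0.6722, -0.3415], np.float64(0.91), [95, 87, 159], [150, 164])
('pot0', 0.63, [0.5648, -0.3431], np.float64(0.66), [39, 48, 157], [145, 196])
wrist [ 0.60155224 -0.22750241  0.23255772]
('pot0', 0.84, [0.6723, -0.3369], np.float64(0.95), [193, 173, 254], [109, 348])
('pot0', 0.78, [0.6038, -0.2343], np.float64(0.97), [75, 250, 254], [166, 262])
('pot0', 0.74, [0.5686, -0.3312], np.float64(0.97), [41, 53, 248], [190, 335])
('pot0', 0.74, [0.3363, -0.1495], np.float64(0.71), [111, 129, 39], [340, 202])
```

Emit:
apply_moves:
  moves:
    - [[0.002, -0.014, -0.09], [0, 0, 0], 0.75]
    - [[0.002, -0.014, -0.18], [0, 0, 0], 0.75]
    - [[0.002, -0.014, -0.27], [0, 0, 0], 0.75]
    - [[0.002, -0.014, -0.35], [0, 0, 0], 0.75]
    - [[0.002, -0.014, -0.41], [0, 0, 0], 0.75]
    - [[0.002, -0.014, -0.41], [0, 0, 0], 0.75]
    - [[0.002, -0.014, -0.41], [0, 0, 0], 0.4]
    - [[0.002, -0.014, -0.41], [0, 0, 0], 0.4]
    - [[0.002, -0.014, -0.41], [0, 0, 0], 0.4]
    - [[0.002, -0.014, -0.41], [0, 0, 0], 0.4]
    - [[0.002, -0.014, -0.41], [0, 0, 0], 0.4]

```text
time_s: 27.85
tcp_pos: [0.6036, -0.2358, 0.0294]
ee_rot: [3.14, 0.002, 0.005]
ft_force: [-0.5, 1.5, 7.3]
grip_width: 0.0494
finger_force: 25.0
```

Emit:
apply_moves:
  moves:
    - [[0, 0, 0.1], [0, 0, 0], 0.4]
    - [[0, 0, 0.2], [0, 0, 0], 0.4]
    - [[0, 0, 0.3], [0, 0, 0], 0.4]
    - [[-0.01, 0.08, 0.3], [0, 0, 0], 0.4]
    - [[-0.02, 0.17, 0.3], [0, 0, 0], 0.4]
    - [[-0.04, 0.26, 0.3], [0, 0, 0], 0.4]
    - [[-0.06, 0.35, 0.3], [0, 0, 0], 0.4]
    - [[-0.08, 0.44, 0.3], [0, 0, 0], 0.4]
    - [[-0.1, 0.53, 0.3], [0, 0, 0], 0.4]
    - [[-0.12, 0.62, 0.3], [0, 0, 0], 0.4]
    - [[-0.12, 0.62, 0.3], [0, 0, 0], 0.4]

```text
time_s: 28.95
tcp_pos: [0.5415, 0.0789, 0.1782]
ee_rot: [-3.141, -0.009, -0.001]
ft_force: [-0.3, -0.7, -3.5]
grip_width: 0.0491
finger_force: 25.0
```

Emit:
apply_moves:
  moves:
    - [[-0.008, 0.08, 0], [0, 0, 0], 0.4]
    - [[-0.013, 0.153, 0], [0, 0, 0], 0.4]
    - [[-0.013, 0.153, 0], [0, 0, 0], 0.4]
    - [[-0.013, 0.153, -0.08], [0, 0, 0], 0.4]
    - [[-0.013, 0.153, -0.16], [0, 0, 0], 0.4]
    - [[-0.013, 0.153, -0.22], [0, 0, 0], 0.4]
    - [[-0.013, 0.153, -0.27], [0, 0, 0], 0.4]
    - [[-0.013, 0.153, -0.288], [0, 0, 0], 0.4]
    - [[-0.013, 0.153, -0.29], [0, 0, 0], 0.4]
    - [[-0.013, 0.153, -0.29], [0, 0, 0], 0.4]

```text
time_s: 29.95
tcp_pos: [0.5365, 0.1504, 0.033]
ee_rot: [-3.142, -0.001, -0.001]
ft_force: [0.8, 0.9, -2.1]
grip_width: 0.0493
finger_force: 25.0
```

Emit:
apply_moves:
  moves:
    - [[0, 0, -0.003], [0, 0, 0], 0.4]
    - [[0, 0, -0.003], [0, 0, 0], 0.7]
    - [[0, 0, -0.003], [0, 0, 0], 0.7]
    - [[0, 0, -0.003], [0, 0, 0], 0.7]
    - [[0, 0, 0.1], [0, 0, 0], 0.7]
    - [[0, 0, 0.2], [0, 0, 0], 0.7]
    - [[0, 0, 0.3], [0, 0, 0], 0.7]
    - [[0, -0.08, 0.34], [0, 0, 0], 0.75]
    - [[0.01, -0.16, 0.34], [0, 0, 0], 0.75]
    - [[0.02, -0.24, 0.34], [0, 0, 0], 0.75]
    - [[0.03, -0.32, 0.34], [0, 0, 0], 0.75]
    - [[0.03, -0.32, 0.34], [0, 0, 0], 0.75]

```text
time_s: 31.15
tcp_pos: [0.5513, -0.0128, 0.2023]
ee_rot: [3.141, -0.004, 0.0]
ft_force: [0.1, 0.2, 0.8]
grip_width: 0.0707
finger_force: 0.0
```

Emit:
apply_moves:
  moves:
    - [[0, -0.09, 0], [0, 0, 0], 0.75]
    - [[0.01, -0.18, 0], [0, 0, 0], 0.75]
    - [[0.015, -0.27, 0], [0, 0, 0], 0.75]
    - [[0.02, -0.36, 0], [0, 0, 0], 0.75]
    - [[0.025, -0.45, 0], [0, 0, 0], 0.75]
    - [[0.03, -0.54, 0], [0, 0, 0], 0.75]
    - [[0.03, -0.648, 0], [0, 0, 0], 0.75]
    - [[0.03, -0.648, 0], [0, 0, 0], 0.75]
    - [[0.03, -0.648, 0], [0, 0, 0], 0.75]

```text
time_s: 32.05
tcp_pos: [0.566, -0.3333, 0.2017]
ee_rot: [-3.141, -0.0, 0.001]
ft_force: [0.3, 1.0, 0.1]
grip_width: 0.0708
finger_force: 0.0
```

```bash

python3 - <<'E'
from fit import *
for cn in ('scene','wrist'):
    st=bot.read_state(); f=optics.grab_frame(cn); print(cn,st['tcp_pos'])
    for o in findall(f,st,('pot',)): print(o)
E
```

```text
scene [ 0.56595026 -0.33334271  0.20171174]
('pot0', 0.79, [0.5673, -0.3365], np.float64(0.85), [99, 116, 157], [147, 193])
('pot0', 0.72, [0.4973, 0.2227], np.float64(0.81), [58, 61, 63], [243, 302])
('pot0', 0.72, [0.3302, -0.1508], np.float64(0.95), [89, 100, 40], [152, 279])
('pot0', 0.6, [0.5304, 0.1448], np.float64(0.91), [67, 156, 173], [229, 274])
('pot0', 0.51, [0.6723, -0.3409], np.float64(0.93), [95, 88, 159], [152, 164])
wrist [ 0.56645834 -0.33162281  0.20236316]
('pot0', 0.77, [0.6713, -0.3382], np.float64(0.95), [198, 179, 254], [75, 264])
('pot0', 0.62, [0.5686, -0.3319], np.float64(0.95), [41, 52, 249], [172, 254])
```

Red pot at about (0.567,-0.3335); descend and grip.

Emit:
apply_moves:
  moves:
    - [[0.002, 0, -0.09], [0, 0, 0], 0.75]
    - [[0.002, 0, -0.18], [0, 0, 0], 0.75]
    - [[0.002, 0, -0.26], [0, 0, 0], 0.75]
    - [[0.002, 0, -0.31], [0, 0, 0], 0.75]
    - [[0.002, 0, -0.35], [0, 0, 0], 0.75]
    - [[0.002, 0, -0.35], [0, 0, 0], 0.75]
    - [[0.002, 0, -0.35], [0, 0, 0], 0.4]
    - [[0.002, 0, -0.35], [0, 0, 0], 0.4]
    - [[0.002, 0, -0.35], [0, 0, 0], 0.4]
    - [[0.002, 0, -0.35], [0, 0, 0], 0.4]
    - [[0.002, 0, -0.35], [0, 0, 0], 0.4]

```text
time_s: 33.35
tcp_pos: [0.5678, -0.3332, 0.0288]
ee_rot: [3.141, 0.002, 0.003]
ft_force: [-0.3, 2.5, 7.3]
grip_width: 0.0494
finger_force: 25.0
```

Emit:
apply_moves:
  moves:
    - [[0, 0, 0.1], [0, 0, 0], 0.4]
    - [[0, 0, 0.2], [0, 0, 0], 0.4]
    - [[0, 0, 0.3], [0, 0, 0], 0.4]
    - [[0, 0.08, 0.3], [0, 0, 0], 0.4]
    - [[0.002, 0.17, 0.3], [0, 0, 0], 0.4]
    - [[0.003, 0.26, 0.3], [0, 0, 0], 0.4]
    - [[0.004, 0.35, 0.3], [0, 0, 0], 0.4]
    - [[0.006, 0.44, 0.3], [0, 0, 0], 0.4]
    - [[0.008, 0.53, 0.3], [0, 0, 0], 0.4]
    - [[0.01, 0.62, 0.3], [0, 0, 0], 0.4]
    - [[0.01, 0.7, 0.3], [0, 0, 0], 0.4]
    - [[0.01, 0.7, 0.3], [0, 0, 0], 0.4]

```text
time_s: 34.55
tcp_pos: [0.5718, 0.0211, 0.1776]
ee_rot: [-3.141, -0.009, -0.0]
ft_force: [-0.4, -1.0, -2.0]
grip_width: 0.0496
finger_force: 25.0
```

Emit:
apply_moves:
  moves:
    - [[0, 0.08, 0], [0, 0, 0], 0.4]
    - [[0, 0.113, 0], [0, 0, 0], 0.4]
    - [[0, 0.113, 0], [0, 0, 0], 0.4]
    - [[0, 0.113, -0.08], [0, 0, 0], 0.4]
    - [[0, 0.113, -0.16], [0, 0, 0], 0.4]
    - [[0, 0.113, -0.22], [0, 0, 0], 0.4]
    - [[0, 0.113, -0.27], [0, 0, 0], 0.4]
    - [[0, 0.113, -0.288], [0, 0, 0], 0.4]
    - [[0, 0.113, -0.29], [0, 0, 0], 0.4]
    - [[0, 0.113, -0.292], [0, 0, 0], 0.4]

```text
time_s: 35.55
tcp_pos: [0.5726, 0.0725, 0.0323]
ee_rot: [3.141, 0.001, 0.001]
ft_force: [-4.5, -3.2, 10.4]
grip_width: 0.0492
finger_force: 25.0
```

Emit:
apply_moves:
  moves:
    - [[0, 0, 0], [0, 0, 0], 0.7]
    - [[0, 0, 0], [0, 0, 0], 0.7]
    - [[0, 0, 0], [0, 0, 0], 0.7]
    - [[0, 0, 0], [0, 0, 0], 0.7]
    - [[0, 0, 0.1], [0, 0, 0], 0.7]
    - [[0, 0, 0.2], [0, 0, 0], 0.7]
    - [[0, 0, 0.3], [0, 0, 0], 0.7]
    - [[-0.07, -0.07, 0.3], [0, 0, 0], 0.7]
    - [[-0.14, -0.14, 0.4], [0, 0, 0], 0.7]
    - [[-0.2, -0.2, 0.4], [0, 0, 0], 0.7]
    - [[-0.2, -0.2, 0.4], [0, 0, 0], 0.7]
    - [[-0.2, -0.2, 0.4], [0, 0, 0], 0.7]

```text
time_s: 36.75
tcp_pos: [0.4719, -0.0272, 0.2321]
ee_rot: [3.141, -0.0, 0.003]
ft_force: [0.2, 0.6, -0.3]
grip_width: 0.0655
finger_force: 0.0
```

```bash
cat >> fit.py <<'E'
def lab(p):
    d=np.array(p)-[.571,.1668]; c,s=np.cos(.43),np.sin(.43); return (np.array([c*d[0]+s*d[1],-s*d[0]+c*d[1]])*1000).round(1)
E
python3 - <<'E'
from fit import *
PR['tin']=[(.066,0),(.066,.05)]
for cn in ('scene','wrist'):
    st=bot.read_state(); f=optics.grab_frame(cn); C=cam(f,st); print(cn,st['tcp_pos'])
    for o in findall(f,st,('pot','bottle'),.005): print(o,lab(o[2]))
    for o in findall(f,st,('reel',)): print(o)
    d=optics.masks_of(f,'tin')
    if d: print('tin',fit(f,C,'tin',d[0]['region']))
    cv2.imwrite(f'pics/3{cn}.png',f['image'])
    hsv=cv2.cvtColor(f['image'],cv2.COLOR_BGR2HSV).astype(int)
    tc=proj(f,[[.4945,-.0875,.087]],C)[0]; yy,xx=np.mgrid[:384,:512]; near=np.hypot(xx-tc[0],yy-tc[1])<30
    ys,xs=np.nonzero(near&(hsv[...,2]<60)); print('bar',len(xs),cv2.minAreaRect((ray(f,np.c_[xs,ys],.08,C)[:,:2]*1000).astype(np.float32)) if len(xs)>4 else 0)
E
```

```text
scene [ 0.47187276 -0.02719747  0.2321416 ]
('pot0', 0.96, [0.5347, 0.151], np.float64(0.93), [70, 155, 172], [231, 274]) [-39.6   0.8]
('pot0', 0.77, [0.4985, 0.2271], np.float64(0.86), [58, 62, 68], [243, 301]) [-40.8  85. ]
('pot0', 0.73, [0.6731, -0.335], np.float64(0.89), [96, 88, 161], [151, 167]) [-116.4 -498.7]
('pot0', 0.68, [0.5688, 0.0688], np.float64(0.76), [39, 43, 156], [213, 245]) [-42.9 -88.2]
('pot0', 0.6, [0.3316, -0.1476], np.float64(0.84), [90, 102, 40], [156, 280]) [-348.7 -186. ]
('bottle0', 0.74, [0.6015, 0.1795], np.float64(0.94), [60, 88, 119], [241, 254]) [33.  -1.2]
('bottle0', 0.69, [0.6384, 0.1038], np.float64(0.93), [75, 107, 89], [223, 224]) [ 35.  -85.4]
('bottle0', 0.67, [0.5678, 0.2599], np.float64(0.96), [104, 83, 76], [257, 284]) [35.9 86. ]
('bottle0', 0.57, [0.3097, -0.3117], np.float64(0.87), [52, 123, 153], [129, 265]) [-437. -326.]
('reel', 0.42, [0.4278, 0.0837], np.float64(0.82), [69, 64, 63], [204, 293])
tin (array([ 0.49706226, -0.08766224]), np.float64(0.9508114438681613))
bar 173 ((536.6387939453125, -49.47884750366211), (135.19857788085938, 51.853187561035156), 37.28471374511719)
wrist [ 0.47246847 -0.0257689   0.23055115]
('pot0', 0.83, [0.5347, 0.1508], np.float64(0.97), [81, 249, 254], [120, 114]) [-39.7   0.6]
('pot0', 0.68, [0.5, 0.2278], np.float64(0.95), [94, 94, 86], [145, 53]) [-39.1  85. ]
('pot0', 0.56, [0.5704, 0.0716], np.float64(0.9), [45, 61, 246], [84, 173]) [-40.2 -86.3]
('bottle0', 0.82, [0.6019, 0.1808], np.float64(0.96), [59, 105, 158], [54, 68]) [33.9 -0.2]
('bottle0', 0.82, [0.5674, 0.2617], np.float64(0.97), [110, 69, 41], [90, 27]) [36.3 87.8]
('bottle0', 0.64, [0.6375, 0.1048], np.float64(0.97), [103, 156, 126], [26, 138]) [ 34.6 -84.1]
('reel', 0.77, [0.4299, 0.086], np.float64(0.89), [79, 108, 170], [200, 175])
tin (array([ 0.49924941, -0.08494759]), np.float64(0.9493535291508887))
bar 0 0
```

View pics/3wrist.png

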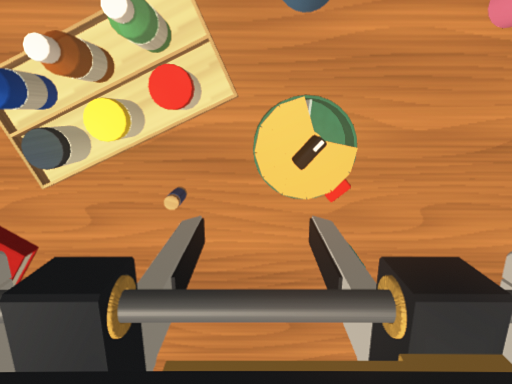

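```bash
python3 - <<'E'
from fit import *
st=bot.read_state(); f=optics.grab_frame('wrist'); C=cam(f,st)
img=f['image'].astype(int); x0,y0=245,85; c=f['image'][y0:y0+120,x0:x0+125]
cv2.imwrite('pics/tin3.png',cv2.resize(c,None,fx=5,fy=5,interpolation=cv2.INTER_CUBIC))
print(proj(f,[[.4945,-.0875,.087],[.497,-.086,.087],[.4945,-.0875,.051]],C))
yy,xx=np.mgrid[:384,:512]; m=(np.hypot(xx-311,yy-151)<22)&(img.max(2)<90)
ys,xs=np.nonzero(m); w=ray(f,np.c_[xs,ys],.08,C)[:,:2]; print(m.sum(),cv2.minAreaRect((w*1000).astype(np.float32)))
r=(np.hypot(xx-338,yy-190)<18)&(img[...,2]>150)&(img[...,1]<80); ys,xs=np.nonzero(r); print(r.sum(),ray(f,[[xs.mean(),ys.mean()]],.046,C))
E
```

```text
[[311.5944971  156.74598082]
 [310.37083491 154.53749466]
 [306.52487734 152.59662073]]
442 ((500.44281005859375, -84.1920394897461), (17.31147575378418, 40.6063117980957), 46.62691116333008)
234 [[ 0.44479085 -0.13128093  0.046     ]]
```

View pics/tin3.png

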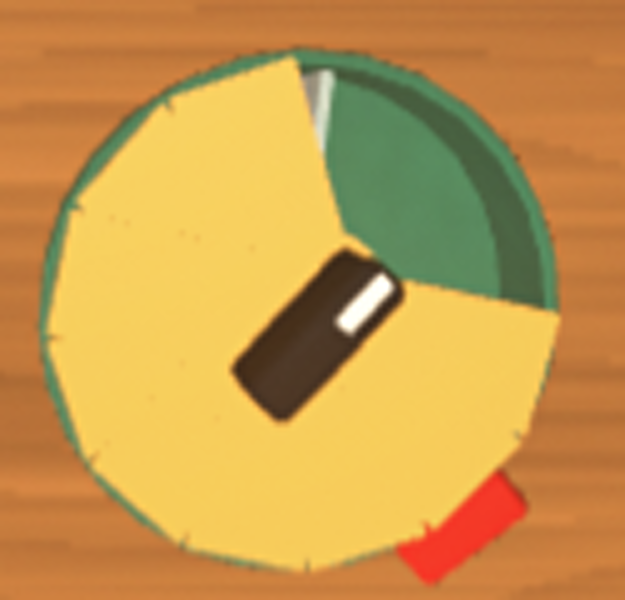

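Emit:
apply_moves:
  moves:
    - [[0.051, -0.119, 0], [0, 0, 1], 0.4]
    - [[0.051, -0.119, 0], [0, 0, 1], 0.4]
    - [[0.051, -0.119, 0], [0, 0, 1], 0.4]
    - [[0.051, -0.119, 0], [0, 0, 1], 0.4]
    - [[0.051, -0.119, 0], [0, 0, 1], 0.4]
    - [[0.051, -0.119, 0], [0, 0, 1], 0.4]
    - [[0.051, -0.119, 0], [0, 0, 1], 0.4]

```text
time_s: 38.0
tcp_pos: [0.4976, -0.086, 0.2313]
ee_rot: [-2.901, -1.205, 0.0]
ft_force: [0.3, -0.4, 0.8]
grip_width: 0.0378
finger_force: 0.0
```

Emit:
apply_moves:
  moves:
    - [[0, 0, 0], [0, 0, 1], 0.4]
    - [[0, 0, 0], [0, 0, 1], 0.4]
    - [[0, 0, 0], [0, 0, 1], 0.4]
    - [[0, 0, 0], [0, 0, 1], 0.4]
    - [[0, 0, 0], [0, 0, 1], 0.4]
    - [[0, 0, 0], [0, 0, 1], 0.4]
    - [[0, 0, 0], [0, 0, 1], 0.4]

```text
time_s: 38.7
tcp_pos: [0.4976, -0.086, 0.2313]
ee_rot: [-2.221, -2.222, 0.0]
ft_force: [-0.7, -0.1, 0.6]
grip_width: 0.0377
finger_force: 0.0
```

Emit:
apply_moves:
  moves:
    - [[0, 0, 0], [0, 0, 1], 0.4]
    - [[0, 0, 0], [0, 0, 1], 0.4]
    - [[0, 0, 0], [0, 0, 1], 0.4]
    - [[0, 0, 0], [0, 0, 1], 0.4]
    - [[0, 0, 0], [0, 0, 1], 0.4]
    - [[0, 0, 0], [0, 0, 1], 0.4]
    - [[0, 0, 0], [0, 0, 1], 0.4]
    - [[0, 0, 0], [0, 0, 1], 0.4]

```text
time_s: 39.5
tcp_pos: [0.4976, -0.086, 0.2313]
ee_rot: [1.205, 2.901, -0.0]
ft_force: [0.0, 0.9, -0.6]
grip_width: 0.0375
finger_force: 0.0
```

```bash
python3 - <<'E'
from fit import *
PR['tin']=[(.066,0),(.066,.05)]
st=bot.read_state(); f=optics.grab_frame('wrist'); C=cam(f,st); Rm=R.from_rotvec(st['ee_rot']).as_matrix()
print(st['tcp_pos'],st['joint_pos'].round(2),np.degrees(np.arctan2(Rm[1,1],Rm[0,1])))
d=optics.masks_of(f,'tin')
if d: print('tin',fit(f,C,'tin',d[0]['region']))
print(proj(f,[[.4975,-.086,.087]],C))
cv2.imwrite('pics/tin4.png',f['image'])
E
```

```text
[ 0.49760539 -0.08597979  0.23133512] [-0.24  0.17  1.58 -0.    1.4  -1.03] 44.9080788709787
tin (array([ 0.49623943, -0.08456536]), np.float64(0.9420331755267247))
[[255.81569711 177.27317704]]
```

View pics/tin4.png

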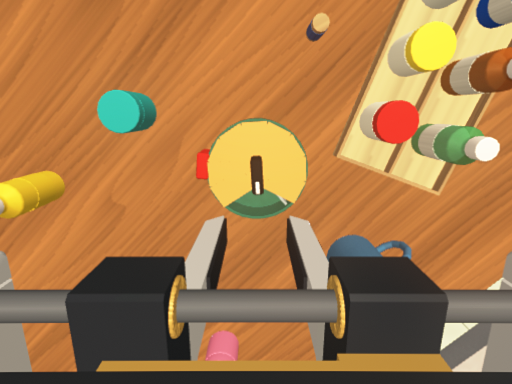

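Emit:
apply_moves:
  moves:
    - [[0, 0.001, -0.09], [0, 0, 0], 0.4]
    - [[0, 0.001, -0.18], [0, 0, 0], 0.4]
    - [[0, 0.001, -0.26], [0, 0, 0], 0.4]
    - [[0, 0.001, -0.32], [0, 0, 0], 0.4]
    - [[0, 0.001, -0.35], [0, 0, 0], 0.4]
    - [[0, 0.001, -0.35], [0, 0, 0], 0.4]
    - [[0, 0.001, -0.35], [0, 0, 0], 0]
    - [[0, 0.001, -0.35], [0, 0, 0], 0]
    - [[0, 0.001, -0.35], [0, 0, 0], 0]
    - [[0, 0.001, -0.35], [0, 0, 0], 0]
    - [[0, 0.001, -0.35], [0, 0, 0], 0]
  squeeze: 15

```text
time_s: 40.7
tcp_pos: [0.4978, -0.0858, 0.0572]
ee_rot: [1.2, 2.902, -0.0]
ft_force: [-2.2, -1.0, 5.8]
grip_width: 0.0134
finger_force: 14.8
```

Emit:
apply_moves:
  moves:
    - [[0, 0, 0], [0, 0, -0.15], 0]
    - [[0, 0, 0], [0, 0, -0.3], 0]
    - [[0, 0, 0], [0, 0, -0.45], 0]
    - [[0, 0, 0], [0, 0, -0.6], 0]
    - [[0, 0, 0], [0, 0, -0.75], 0]
    - [[0, 0, 0], [0, 0, -0.9], 0]
    - [[0, 0, 0], [0, 0, -1], 0]
    - [[0, 0, 0], [0, 0, -1], 0]

```text
time_s: 41.5
tcp_pos: [0.4988, -0.0854, 0.0573]
ee_rot: [2.221, 2.218, 0.003]
ft_force: [4.5, 2.1, 2.1]
grip_width: 0.0137
finger_force: 14.9
```

Emit:
apply_moves:
  moves:
    - [[0, 0, 0], [0, 0, -0.15], 0]
    - [[0, 0, 0], [0, 0, -0.3], 0]
    - [[0, 0, 0], [0, 0, -0.45], 0]
    - [[0, 0, 0], [0, 0, -0.6], 0]
    - [[0, 0, 0], [0, 0, -0.75], 0]
    - [[0, 0, 0], [0, 0, -0.9], 0]
    - [[0, 0, 0], [0, 0, -1], 0]
    - [[0, 0, 0], [0, 0, -1], 0]

```text
time_s: 42.3
tcp_pos: [0.4996, -0.0859, 0.0573]
ee_rot: [2.9, 1.2, 0.007]
ft_force: [10.5, -2.5, -2.6]
grip_width: 0.0139
finger_force: 15.0
```

Emit:
apply_moves:
  moves:
    - [[0, 0, 0], [0, 0, -0.11], 0]
    - [[0, 0, 0], [0, 0, -0.11], 0]
    - [[0, 0, 0], [0, 0, -0.11], 0]
    - [[0, 0, 0], [0, 0, -0.11], 0.4]
    - [[0, 0, 0], [0, 0, -0.11], 0.4]
    - [[0, 0, 0], [0, 0, -0.11], 0.4]
    - [[0, 0, 0.1], [0, 0, -0.11], 0.4]
    - [[0, 0, 0.2], [0, 0, -0.11], 0.4]
    - [[0, 0, 0.3], [0, 0, -0.11], 0.4]
    - [[0, 0, 0.35], [0, 0, -0.11], 0.4]
    - [[0, 0, 0.35], [0, 0, -0.11], 0.4]
    - [[0, 0, 0.35], [0, 0, -0.11], 0.4]

```text
time_s: 43.5
tcp_pos: [0.4973, -0.0854, 0.2309]
ee_rot: [-2.951, -1.078, 0.0]
ft_force: [0.3, 0.5, -0.8]
grip_width: 0.0375
finger_force: 0.0
```

```bash
python3 - <<'E'
from fit import *
st=bot.read_state(); f=optics.grab_frame('wrist'); C=cam(f,st); Rm=R.from_rotvec(st['ee_rot']).as_matrix()
print(st['tcp_pos'],st['joint_pos'].round(2),np.degrees(np.arctan2(Rm[1,1],Rm[0,1])))
c0=[.4977,-.0855]; tc=proj(f,[[*c0,.05]],C)[0]; yy,xx=np.mgrid[:384,:512]; img=f['image'].astype(int)
near=np.hypot(xx-tc[0],yy-tc[1])
r=(near<75)&(img[...,2]>150)&(img[...,1]<80)&(img[...,0]<80); ys,xs=np.nonzero(r); p=ray(f,[[xs.mean(),ys.mean()]],.046,C)[0]; print('tab',r.sum(),p,np.degrees(np.arctan2(p[1]-c0[1],p[0]-c0[0])))
hsv=cv2.cvtColor(f['image'],cv2.COLOR_BGR2HSV).astype(int)
g=(near<42)&(abs(hsv[...,0]-75)<20)&(hsv[...,1]>80); ys,xs=np.nonzero(g); p=ray(f,[[xs.mean(),ys.mean()]],.045,C)[0]; print('win',g.sum(),p,np.degrees(np.arctan2(p[1]-c0[1],p[0]-c0[0])))
for o in findall(f,st,('reel',)): print(o)
x0,y0=int(tc[0])-80,int(tc[1])-60; cv2.imwrite('pics/tin5.png',cv2.resize(f['image'][max(0,y0):y0+120,x0:x0+160],None,fx=5,fy=5,interpolation=cv2.INTER_CUBIC))
E
```

```text
[ 0.49734335 -0.08544002  0.23093818] [-0.24  0.17  1.58 -0.    1.4   0.63] -49.86180347031023
tab 547 [ 0.45817226 -0.1194563   0.046     ] -139.33578148517162
win 103 [ 0.46786633 -0.11198133  0.045     ] -138.40670793291403
('reel', 0.92, [0.4288, 0.0868], np.float64(0.94), [85, 113, 165], [124, 118])
```

View pics/tin5.png

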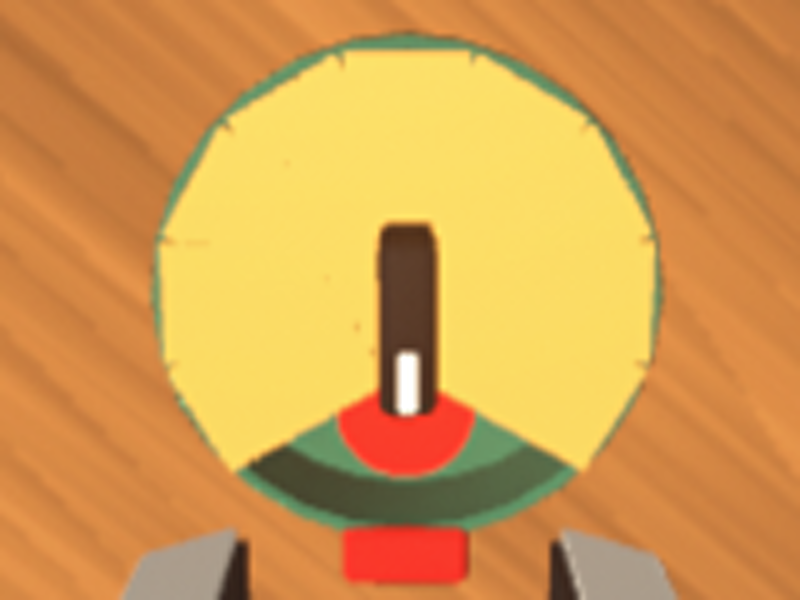

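Emit:
apply_moves:
  moves:
    - [[-0.04, 0.09, 0], [0, 0, 0], 0.5]
    - [[-0.08, 0.18, 0], [0, 0, 0], 0.5]
    - [[-0.12, 0.27, 0], [0, 0, 0], 0.5]
    - [[-0.138, 0.342, 0], [0, 0, 0], 0.5]
    - [[-0.138, 0.342, -0.05], [0, 0, 0], 0.5]
    - [[-0.138, 0.342, -0.15], [0, 0, 0], 0.5]
    - [[-0.138, 0.342, -0.24], [0, 0, 0], 0.5]
    - [[-0.138, 0.342, -0.32], [0, 0, 0], 0.5]
    - [[-0.138, 0.342, -0.38], [0, 0, 0], 0.5]
    - [[-0.138, 0.342, -0.404], [0, 0, 0], 0.5]
    - [[-0.138, 0.342, -0.404], [0, 0, 0], 0.5]

```text
time_s: 44.7
tcp_pos: [0.4275, 0.0854, 0.0279]
ee_rot: [-2.95, -1.078, 0.006]
ft_force: [-0.1, 0.4, 0.1]
grip_width: 0.0468
finger_force: 0.0
```

Emit:
apply_moves:
  moves:
    - [[0, 0, 0], [0, 0, 0], 0.1]
    - [[0, 0, 0], [0, 0, 0], 0.1]
    - [[0, 0, 0], [0, 0, 0], 0.1]
    - [[0, 0, 0], [0, 0, 0], 0.1]
    - [[0, 0, 0], [0, 0, 0], 0.1]
    - [[0, 0, 0], [0, 0, 0], 0.1]
    - [[0, 0, 0.08], [0, 0, 0], 0.1]
    - [[0, 0, 0.16], [0, 0, 0], 0.1]
    - [[0, 0, 0.24], [0, 0, 0], 0.1]
    - [[0, 0, 0.24], [0, 0, 0], 0.1]

```text
time_s: 45.7
tcp_pos: [0.4308, 0.0858, 0.1542]
ee_rot: [2.949, 1.077, 0.013]
ft_force: [0.3, 1.0, -0.7]
grip_width: 0.0097
finger_force: 0.0
```

```bash
python3 - <<'E'
from fit import *
for cn in ('scene','wrist'):
    st=bot.read_state(); f=optics.grab_frame(cn); print(cn,st['tcp_pos'])
    for o in findall(f,st,('reel',)): print(o)
    if cn=='wrist': cv2.imwrite('pics/r1.png',f['image'])
E
```

```text
scene [0.43077016 0.08576858 0.15421118]
('reel', 0.66, [0.5012, -0.033], np.float64(0.08), [57, 79, 91], [182, 248])
('reel', 0.49, [0.4287, 0.0851], np.float64(0.9), [70, 66, 72], [206, 298])
wrist [0.42873618 0.08551355 0.14967759]
('reel', 0.56, [0.4298, 0.087], np.float64(0.92), [116, 186, 234], [183, 257])
```

View pics/r1.png

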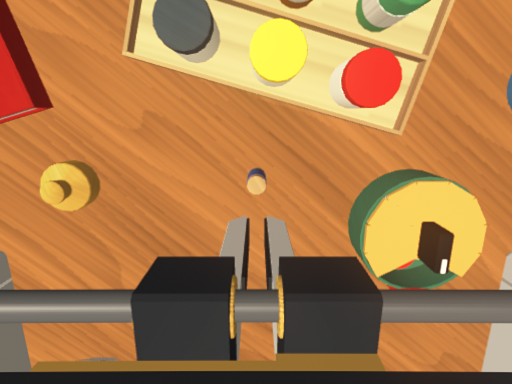

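Emit:
apply_moves:
  moves:
    - [[0, 0, 0], [0, 0, 0], 0.5]
    - [[0, 0, 0], [0, 0, 0], 0.5]
    - [[0, 0, 0], [0, 0, 0], 0.5]
    - [[0, 0, 0], [0, 0, 0], 0.5]
    - [[0, 0, 0], [0, 0, 0], 0.5]
    - [[0, 0, 0], [0, 0, 0], 0.5]
    - [[0, 0, -0.08], [0, 0, 0], 0.5]
    - [[0, 0, -0.16], [0, 0, 0], 0.5]
    - [[0, 0, -0.22], [0, 0, 0], 0.5]
    - [[0, 0, -0.268], [0, 0, 0], 0.5]
    - [[0, 0, -0.268], [0, 0, 0], 0.5]

```text
time_s: 47.0
tcp_pos: [0.4269, 0.0853, 0.013]
ee_rot: [-2.95, -1.077, 0.008]
ft_force: [-0.3, 0.3, -0.4]
grip_width: 0.0469
finger_force: 0.0
```

Emit:
apply_moves:
  moves:
    - [[0, 0, 0], [0, 0, 0], 0.1]
    - [[0, 0, 0], [0, 0, 0], 0.1]
    - [[0, 0, 0], [0, 0, 0], 0.1]
    - [[0, 0, 0], [0, 0, 0], 0.1]
    - [[0, 0, 0], [0, 0, 0], 0.1]
    - [[0, 0, 0], [0, 0, 0], 0.1]
    - [[0, 0, 0], [0, 0, 0], 0.1]
    - [[0, 0, 0], [0, 0, 0], 0.1]
    - [[0, 0, 0], [0, 0, 0], 0.1]
  squeeze: 20

```text
time_s: 47.9
tcp_pos: [0.4292, 0.0856, 0.0162]
ee_rot: [2.951, 1.078, 0.003]
ft_force: [-1.5, 0.5, 6.8]
grip_width: 0.019
finger_force: 20.0
```

Emit:
apply_moves:
  moves:
    - [[0, 0, 0.04], [0, 0, 0], 0.1]
    - [[0, 0, 0.1], [0, 0, 0], 0.1]
    - [[0, 0, 0.18], [0, 0, 0], 0.1]
    - [[0, 0, 0.24], [0, 0, 0], 0.1]
    - [[0.02, -0.08, 0.268], [0, 0, 0], 0.1]
    - [[0.04, -0.17, 0.268], [0, 0, 0], 0.1]
    - [[0.06, -0.26, 0.268], [0, 0, 0], 0.1]
    - [[0.07, -0.34, 0.268], [0, 0, 0], 0.1]
    - [[0.079, -0.394, 0.268], [0, 0, 0], 0.1]
    - [[0.079, -0.394, 0.268], [0, 0, 0], 0.1]
    - [[0.079, -0.394, 0.268], [0, 0, 0], 0.1]
    - [[0.079, -0.394, 0.268], [0, 0, 0], 0.1]

```text
time_s: 49.1
tcp_pos: [0.468, -0.1107, 0.1494]
ee_rot: [-2.95, -1.079, -0.0]
ft_force: [-0.6, 0.1, -1.0]
grip_width: 0.019
finger_force: 20.0
```

```bash
python3 - <<'E'
from fit import *
for cn in ('wrist',):
    st=bot.read_state(); f=optics.grab_frame(cn); print(cn,st['tcp_pos'],st['grip_width'],st['finger_force'])
    cv2.imwrite('pics/r2.png',f['image'][120:380,100:420])
E
```

```text
wrist [ 0.46796724 -0.11074324  0.149427  ] 0.019045785962625173 19.999134242534637
```

View pics/r2.png

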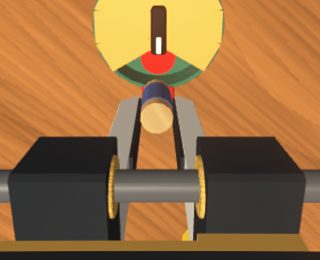

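Emit:
apply_moves:
  moves:
    - [[0, 0, -0.06], [0, 0, 0], 0.1]
    - [[0, 0, -0.11], [0, 0, 0], 0.1]
    - [[0, 0, -0.15], [0, 0, 0], 0.1]
    - [[0, 0, -0.18], [0, 0, 0], 0.1]
    - [[0, 0, -0.2], [0, 0, 0], 0.1]
    - [[0, 0, -0.21], [0, 0, 0], 0.1]
    - [[0, 0, -0.21], [0, 0, 0], 0.1]

```text
time_s: 49.85
tcp_pos: [0.468, -0.1112, 0.0442]
ee_rot: [-2.95, -1.079, 0.001]
ft_force: [-0.9, 0.4, 0.4]
grip_width: 0.0192
finger_force: 20.0
```

No contact; release and rise.

Emit:
apply_moves:
  moves:
    - [[0, 0, 0], [0, 0, 0], 0.3]
    - [[0, 0, 0], [0, 0, 0], 0.3]
    - [[0, 0, 0], [0, 0, 0], 0.3]
    - [[0, 0, 0], [0, 0, 0], 0.3]
    - [[0, 0, 0.05], [0, 0, 0], 0.3]
    - [[0, 0, 0.12], [0, 0, 0], 0.3]
    - [[0, 0, 0.22], [0, 0, 0], 0.3]
    - [[0, 0, 0.32], [0, 0, 0], 0.3]
    - [[-0.06, 0.06, 0.4], [0, 0, 0], 0.3]
    - [[-0.1, 0.1, 0.4], [0, 0, 0], 0.3]
    - [[-0.1, 0.1, 0.4], [0, 0, 0], 0.3]

```text
time_s: 50.95
tcp_pos: [0.417, -0.06, 0.2463]
ee_rot: [2.949, 1.079, 0.005]
ft_force: [0.3, -0.2, 0.0]
grip_width: 0.0283
finger_force: 0.0
```

```bash
python3 - <<'E'
from fit import *
ims=[]
for cn in ('scene','wrist'):
    st=bot.read_state(); f=optics.grab_frame(cn); print(cn,st['tcp_pos']); ims.append(f['image'])
    for o in findall(f,st,('pot','bottle'),.005): print(o[2:],lab(o[2]))
C=cam(f,st); tc=proj(f,[[.4985,-.0856,.05]],C)[0].astype(int); print(tc)
s=ims[0]; a=cv2.resize(s[150:300,180:340],(480,450)); x0,y0=max(0,tc[0]-60),max(0,tc[1]-60); b=cv2.resize(ims[1][y0:y0+120,x0:x0+85],(318,450))
cv2.imwrite('pics/fin.png',np.hstack([a,b]))
E
```

```text
scene [ 0.41695481 -0.05995205  0.24628669]
([0.5706, 0.0691], np.float64(0.78), [39, 43, 156], [214, 247]) [-41.1 -88.6]
([0.4929, 0.2264], np.float64(0.9), [59, 64, 73], [243, 303]) [-46.1  86.7]
([0.6743, -0.3334], np.float64(0.92), [95, 88, 159], [152, 164]) [-114.6 -497.7]
([0.335, -0.1435], np.float64(0.87), [90, 101, 40], [156, 279]) [-343.9 -183.7]
([0.5335, 0.1485], np.float64(0.89), [67, 156, 173], [228, 274]) [-41.7  -1. ]
([0.3164, 0.2639], np.float64(0.61), [53, 96, 128], [229, 372]) [-190.9  194.4]
([0.4997, -0.1085], np.float64(0.5), [67, 121, 161], [176, 243]) [-179.6 -220.5]
([0.5675, 0.2596], np.float64(0.95), [103, 83, 78], [257, 283]) [35.5 85.8]
([0.6377, 0.1013], np.float64(0.92), [77, 107, 89], [227, 227]) [ 33.3 -87.3]
([0.6019, 0.1793], np.float64(0.93), [60, 87, 119], [245, 256]) [33.3 -1.5]
([0.3101, -0.3141], np.float64(0.91), [52, 124, 154], [127, 263]) [-437.6 -328.4]
wrist [ 0.41828034 -0.0616844   0.24424788]
([0.3337, -0.145], np.float64(0.92), [189, 213, 59], [247, 261]) [-345.7 -184.5]
([0.5713, 0.074], np.float64(0.97), [74, 96, 221], [10, 252]) [-38.4 -84.5]
([0.5348, 0.1516], np.float64(0.95), [153, 187, 203], [2, 190]) [-39.2   1.3]
([0.6709, -0.3354], np.float64(0.95), [138, 124, 234], [153, 505]) [-118.5 -498.1]
[312 133]
```

View pics/fin.png

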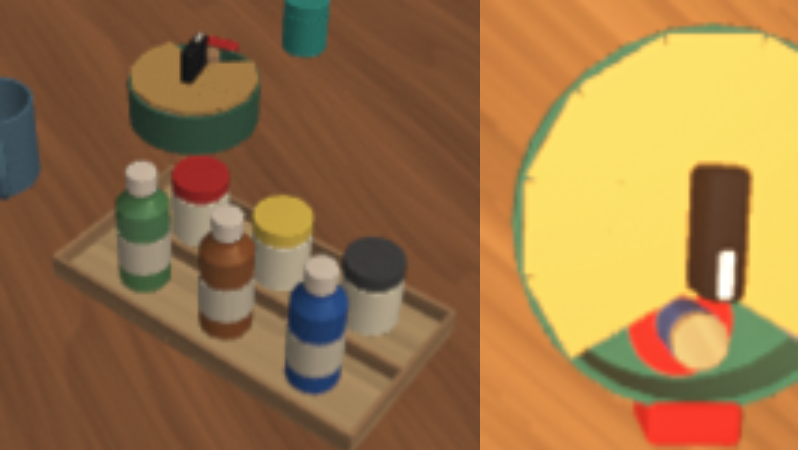

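The picture shows the reel standing in the red-marked compartment under the window, with the three bottles and three pots upright in their bays.

```bash
python3 -c "
from workcell import bot
print(bot.sign_off())"
```

```text
the job is handed in; nothing more can be done
None
```

The job is handed in, with no verdict returned: the final pictures showed all three bottles upright in the back bay, all three pots upright in the front bay, and the reel in the red-marked compartment with the lid window over it.

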